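# Empty the rinse drum and set the massage balls in the drying carrier

### The arm

A 6-joint arm with a two-finger parallel gripper is mounted at the origin on a cart in front of the work surface, level with it; the furniture and walls round the work are solid. World frame = base frame: x ahead of the robot, y to its left, z up, the work surface at z = 0. Lengths are in m, angles in rad, forces in N, time in s.
With the tool pointing down it reaches from about 0.425 to 0.95 m from the base axis. Payload 3.5 kg.
Tool frame: the origin (TCP) lies on the centre line of the jaws, within the pads' length; the fingertips stand 25 mm ahead of it and the grasp point (between the pads) lies 6 mm ahead of it (ctrl.finger_overhang is the distance from the TCP to the fingertips, in m); z points along the fingers, y is the line along which they close (so a half turn about z gives the same grasp; the last joint's range is limited). The gripper opens to 85 mm and grips with 20 to 120 N. Pads are 22 mm wide; open, the fingers measure 114 mm over their backs; the gripper's body (76 mm by 85 mm) begins 54 mm behind the grasp point. The pads swing forward as they close: fully open they stand 13 mm farther back than shut.
Start: joints at [-1.313, 0.286, 1.577, -0, 1.279, -0.15], TCP at [0.268, -0.62, 0.219] pointing down, gripper open.
Joint ranges: [-2.77, 2.77], [-0.9, 2.22], [0.21, 2.48], [-1.53, 4.67], [0.24, 2.81], [-2.84, 2.84]. Speed limits (rad/s): [2.79, 2.79, 3.14, 3.14, 3.14, 3.14].

### API

Orientations are given as a unit quaternion [x, y, z, w].
In Python, from plant import get_state, imaging, job, ctrl gives the robot as it stands.
- The arm moves only by the tool jog_arm, never from a script. Its argument "increments" is a list of rows, each an object of numbers: "dx", "dy", "dz": the shift along the world's x, y, z each as a share of 12 cm, from -1 to 1; "ax", "ay", "az": the turn, a rotation vector about the world's x, y, z each as a share of pi/2 rad, from -1 to 1; "gripper": the gripper command: -1 is shut, 1 is fully open, values between are in proportion. A call has 1 to 10 rows; each row is the pose to reach, as a shift and turn from the pose commanded when the call began; what a row does not reach only later rows make up. A row lasts 1/10 s, in which the tool goes at most 50 mm and 8.59 degrees, less where a joint would pass 70% of its speed; a pose out of reach is approached as far as the arm can. A call with a number of a shift or a turn outside -1 to 1 is refused whole. A call with a gripper value outside its range is refused whole. The fingers move at their own pace and stop on an object; "force" is the grip in N (left out, the last holds). Time passes only in rows, so rows that repeat a pose let the fingers close. It gives the time, the measured TCP pose, the force, the opening and the grip force at its end, in the units of the state.
- get_state(): the state, without advancing time (a new reading comes with each control period).
- imaging.read_camera(name): name is "scene" or "top" or "wrist"; returns a dict with "frame" (420x560x3 uint8, blue, green, red), "depth" (420x560 float32, m along the optical axis (not along the pixel's ray), 0 where there is no reading), "camera_matrix" (3x3 intrinsics, pixels), "dist" ([k1, k2, p1, p2, k3] as OpenCV has them; the pictures are not rectified), "extrinsics" (4x4, takes a point from camera to world coordinates); the wrist camera has in their place "mount" (4x4, takes a point from camera to tool coordinates, whose origin is the TCP and whose axes are the flange's). Camera axes: x right, y up, looking along -z (the intrinsics and any distortion apply to the point x, -y, -z); pixel columns grow to the right and rows downward; lengths in m; the calibration is good to about 2 mm. A picture is of the moment at which its call begins: read the wrist's pose just before it.
- job.sign_off(): hands the job in; it is judged then, once.
The state is a dict: "time": time; "qpos": joint angles; "dq": joint speeds; "joint_efforts": joint torques, N m; "eef_pos": TCP position; "tcp_rot": TCP orientation; "contact_force": force on the tool from outside, world axes, zero at the start; "wrist_torque": the same for the moment, N m; "opening": opening from 0.0 (shut) to 1.0 (fully open); "finger_force": force on a finger pad.
Only numpy, scipy, OpenCV 4.12 (cv2) and the standard library are available. Lean on these libraries where they do the work, as an engineer would, in place of code of your own. Each camera call takes 0.05 s, during which the arm holds its last target. There are 200 camera calls.

### The job

The massage balls have been rinsed in the blue drum: turn the drum slowly by its crank until the port faces straight down and every ball has run out onto the track. Set all the balls in the cups of the dark grey carrier to dry, one in each cup, with the carrier standing flat on the worktop, and turn the drum back so that its port faces up again. Do not disturb the two cartons and the yellow tub.

Things in the scene. Friction and masses are not known exactly. Their poses are not given: they have to be found in the camera images.
- unit: Fixed drum stand; grey base plate 308 mm long (x), 86 mm wide (56 mm in front), 8 mm thick. Origin on the worktop, straight below the drum's axis; its x axis points from the ball track's end stop (-x, towards the robot) to the rear wall (118 mm), z up. Two uprights (at y +-31 to 36 mm, 237 mm high) carry the drum.
- track_mid (a point): On the ball track under the drum: two rods sloping down 14 degrees towards the unit's -x, between clear guards 47 mm apart (unit x -83 to 118 mm), with a light hanging flap at x = -78 mm; the last 90 mm before the end stop lie open. Balls queue against the stop; when the first is taken the others roll on. This point: a ball's centre straight below the axis, 87 mm up.
- track_end (a point): Centre of the first ball when it rests against the end stop (26 mm wide), 155 mm in front of the drum's axis, 48 mm above the worktop. Here the ball is free on both sides: grasp it with the fingers closing across the track (along the unit's y); about 20 mm free below the ball. The drum's front is 80 mm behind this point.
- drum (a joint): Angle of the drum about the unit's y axis: 0 = port straight up, 3.14 = port straight down, stops 0.1 rad beyond both; as it grows the port goes over to the rear (+x) and down. Stays where it is left (2 to 6 N at the crank). Take 3 s or more for the half turn down, or balls may jump off the track.
- drum_centre (a point): Centre of the drum, on its axis, 215 mm above the worktop. The drum is 140 mm in diameter and 56 mm wide, blue shell with clear ends; a ball inside lies at most 46 mm from this point, a ball on the track at least 120 mm.
- drum_port (a point): Middle of the drum's only opening (the port), on the shell 68 mm from the axis; 93 mm wide round the shell.
- crank_grip (a point): Grip point of the crank: a black sleeve, 14 mm thick, 81 mm long, parallel to the unit's y, on the stand's -y (right) side, 60 mm from the axis, 100 mm from the drum's middle plane. From drum angle 0 to 3.14 it goes from straight below the axis, by the front (robot's side), to straight above it. Grip it from above and lead it round, hand level; it spins freely on its pin.
- carrier: Loose carrier: dark grey plate 116 (x) x 140 (y) x 8 mm, 0.6 kg, with six white cups (38 mm outside, 31 mm inside diameter) up to 30 mm above the worktop, two along its x at 70 mm pitch and three along its y at 46 mm pitch. Origin at the centre of its underside, z up. Fingers that close along its x have room beside each ball.
- cup_1 (a point): Where the centre of a ball lies when it sits in this cup of the carrier (carrier x -35 mm, y -46 mm, 42.7 mm above its underside; the ball sits on the rim, its lowest 7 mm inside).
- cup_2 (a point): Where the centre of a ball lies when it sits in this cup of the carrier (carrier x -35 mm, y 0 mm, 42.7 mm above its underside; the ball sits on the rim, its lowest 7 mm inside).
- cup_3 (a point): Where the centre of a ball lies when it sits in this cup of the carrier (carrier x -35 mm, y 46 mm, 42.7 mm above its underside; the ball sits on the rim, its lowest 7 mm inside).
- cup_4 (a point): Where the centre of a ball lies when it sits in this cup of the carrier (carrier x 35 mm, y -46 mm, 42.7 mm above its underside; the ball sits on the rim, its lowest 7 mm inside).
- cup_5 (a point): Where the centre of a ball lies when it sits in this cup of the carrier (carrier x 35 mm, y 0 mm, 42.7 mm above its underside; the ball sits on the rim, its lowest 7 mm inside).
- cup_6 (a point): Where the centre of a ball lies when it sits in this cup of the carrier (carrier x 35 mm, y 46 mm, 42.7 mm above its underside; the ball sits on the rim, its lowest 7 mm inside).
- ball_1: Hard knobbly massage ball, red, 40 mm in diameter, about 45 g, origin at its centre; it starts inside the drum. It stops rolling on the level after some centimetres.
- ball_2: Hard knobbly massage ball, yellow, 40 mm in diameter, about 45 g, origin at its centre; it starts inside the drum. It stops rolling on the level after some centimetres.
- ball_3: Hard knobbly massage ball, green, 40 mm in diameter, about 45 g, origin at its centre; it starts inside the drum. It stops rolling on the level after some centimetres.
- ball_4: Hard knobbly massage ball, orange, 40 mm in diameter, about 45 g, origin at its centre; it starts inside the drum. It stops rolling on the level after some centimetres. May be absent.
- ball_5: Hard knobbly massage ball, blue, 40 mm in diameter, about 45 g, origin at its centre; it starts in cup_6 already. It stops rolling on the level after some centimetres. May be absent.
- ball_6: Hard knobbly massage ball, white, 40 mm in diameter, about 45 g, origin at its centre; it starts in cup_5 already. It stops rolling on the level after some centimetres. May be absent.
- roll_box: White and blue carton 60 x 101 x 56 mm, standing by; origin under its centre.
- yellow_tub: Yellow round tub, 89 mm across, 52 mm high, standing by; origin under its centre.
- box_teal: White and teal carton 60 x 86 x 113 mm, standing by; origin under its centre.

How it is judged:
By the outcome, as a careful person would: the job done as asked, in the order asked, and still so for the second after the job is handed in, with the robot touching nothing.
Of ball_4, ball_5, ball_6 only 1 to 3 are there at a start; the rules pass over those that are not, and their reading is None.
At some moment in a run one of carrier may be knocked a few centimetres aside while the robot is not near it.
It also fails if it takes over 192 s, if anything falls off the work surface, if the arm or the gripper's body presses on something with over 40 N, if the wrist force passes 120 N, or if a joint passes its speed limit or range.

## Working session

There is one attempt and no reset: what is moved stays moved. The work goes in short steps, Python scripts to look and compute and a tool call to move; the robot and the scene stay as the last step left them, time stands still between calls to the robot, and variables do not carry over. Pictures are saved under pics/ and viewed, at most 14 in all, crops included, and the job is handed in when it is done.

Besides the shell and the picture viewer there is one more tool, called by a JSON object that holds its "method" and its "body", one argument or row to a line. jog_arm: Moves the arm, as the interface text tells. Shift numbers are shares of 12 cm and turn numbers shares of pi/2 rad, none past 1 either way. Its arguments: {"type":"object","properties":{"increments":{"type":"array"},"force":{"type":"number"}},"required":["increments"]}

```bash
mkdir -p pics; ls
cat > h.py <<'E'
import sys; sys.path.insert(0,'.')
import numpy as np, cv2
from scipy.spatial.transform import Rotation as R
from plant import get_state, imaging, job, ctrl
def cam(n):
    s=get_state(); c=imaging.read_camera(n)
    if n=='wrist':
        T=np.eye(4);T[:3,:3]=R.from_quat(s['tcp_rot']).as_matrix();T[:3,3]=s['eef_pos'];c['T']=T@c['mount']
    else: c['T']=np.array(c['extrinsics'])
    return c
def ray(c,uv):
    p=cv2.undistortPoints(np.array(uv,float).reshape(-1,1,2),np.array(c['camera_matrix']),np.array(c['dist'])).reshape(-1,2)
    d=np.c_[p[:,0],-p[:,1],-np.ones(len(p))]
    return c['T'][:3,3],d@c['T'][:3,:3].T
def onz(c,uv,z):
    o,d=ray(c,uv); return o+d*((z-o[2])/d[:,2])[:,None]
def cloud(c):
    h,w=c['depth'].shape; v,u=np.mgrid[:h,:w]
    o,d=ray(c,np.c_[u.ravel(),v.ravel()])
    return (o+d*c['depth'].reshape(-1,1)).reshape(h,w,3)
E
python3 - <<'E'
from h import *
for n in ('scene','top'):
    c=cam(n); cv2.imwrite(f'pics/{n}0.png',c['frame']); np.save(f'{n}0.npy',cloud(c)); print(c['T'].round(3).tolist(),(c['depth']>0).mean())
s=get_state();print({k:np.round(v,3).tolist() for k,v in s.items()},ctrl.finger_overhang)
E
```

```text
pics
[[-0.832, 0.312, -0.459, 0.008], [-0.554, -0.44, 0.706, 0.986], [0.018, 0.842, 0.539, 0.837], [0.0, 0.0, 0.0, 1.0]] 0.9962414965986395
[[-0.022, 0.997, -0.079, 0.46], [-1.0, -0.021, 0.017, 0.13], [0.015, 0.079, 0.997, 1.438], [0.0, 0.0, 0.0, 1.0]] 0.995969387755102
{'time': 0.1, 'qpos': [-1.313, 0.287, 1.578, -0.0, 1.279, -0.15], 'dq': [0.002, -0.001, -0.003, -0.0, 0.002, 0.001], 'joint_efforts': [0.001, -40.73, -29.37, -0.0, 0.003, 0.0], 'eef_pos': [0.268, -0.619, 0.218], 'tcp_rot': [0.979, 0.203, -0.0, -0.001], 'contact_force': [0.509, 0.524, 1.045], 'wrist_torque': [-0.033, -0.015, -0.004], 'finger_force': 0.0, 'opening': 0.998} 0.025
```

View pics/scene0.png

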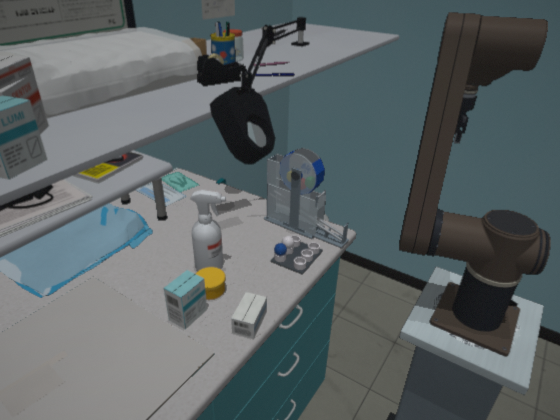

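View pics/top0.png

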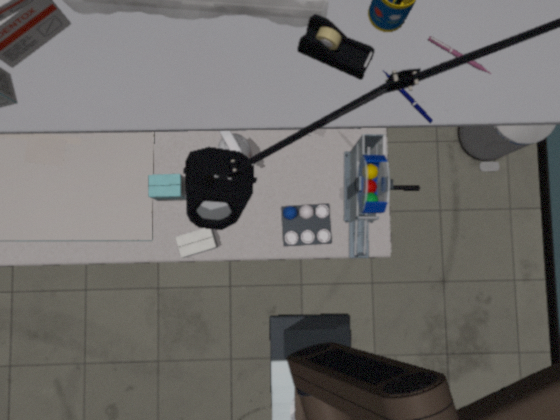

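The scene view shows the drum stand at (300,190), and the carrier at (297,255) with the blue and white balls. In the top view the drum is at (372,185) with yellow, red and green balls visible and the crank at (405,187). The carrier is at (306,225), and a shelf and lamp hang overhead.

Run:
```python
from h import *
P=np.load('top0.npy'); im=cv2.imread('pics/top0.png')
a=im[120:265,270:425]; cv2.imwrite('pics/crop0.png',cv2.resize(a,None,fx=5,fy=4.1,interpolation=cv2.INTER_CUBIC))
pts={'shelf':(200,100),'shelfedge':(300,127),'shelfedge2':(400,122),'lamp':(215,180),'lamparm':(310,130),'tub':(240,150),'teal':(165,186),'roll':(195,242),'deskedge':(300,256),'deskR':(385,250),'crank':(408,187),'crankend':(417,187),'track end':(359,245),'carr tl':(284,206),'carr br':(329,244),'blue':(290,213),'c5':(306,212),'c4':(321,211)}
for k,(u,v) in pts.items(): print(k,P[v,u].round(3))
# carrier: dark pixels near z .008
hsv=cv2.cvtColor(im,cv2.COLOR_BGR2HSV)
m=((hsv[...,2]<110)&(abs(P[...,2]-.008)<.02)).astype(np.uint8); m[:, :270]=0;m[:,340:]=0;m[:195]=0;m[253:]=0
q=cv2.minAreaRect(np.argwhere(m)[:,::-1].astype(np.float32)); print(q)
c=cam('top'); print(onz(c,cv2.boxPoints(q),.008).round(4), onz(c,[q[0]],.008))
# high points of unit/crank
reg=P[125:260,340:425].reshape(-1,3); 
k=reg[(reg[:,2]>.1)&(reg[:,1]<-.13)]; print('right', len(k), k.min(0),k.max(0))
S=np.load('scene0.npy'); 
m=(S[...,0]>.45)&(S[...,0]<1)&(abs(S[...,1])<.2)&(S[...,2]>.02)&(S[...,2]<.3)
# lamp lowest extents
L=P[140:235,180:260].reshape(-1,3); L=L[L[:,2]>.15]; print('lamp',L.min(0),L.max(0))
L=S[80:165,205:280].reshape(-1,3); L=L[(L[:,2]>.15)&(L[:,0]<.9)]; print('lampS',L.min(0),L.max(0))
```

```text
shelf [0.751 0.274 0.494]
shelfedge [0.695 0.083 0.493]
shelfedge2 [ 0.701 -0.11   0.493]
lamp [0.587 0.24  0.551]
lamparm [0.669 0.07  0.576]
tub [0.701 0.217 0.254]
teal [0.637 0.428 0.109]
roll [0.488 0.358 0.056]
deskedge [ 0.442  0.068 -0.002]
deskR [ 0.454 -0.177 -0.001]
crank [ 0.615 -0.209  0.158]
crankend [ 0.614 -0.23   0.163]
track end [ 0.47  -0.101  0.006]
carr tl [0.587 0.111 0.003]
carr br [ 0.475 -0.016 -0.003]
blue [0.562 0.095 0.059]
c5 [0.563 0.051 0.066]
c4 [0.57  0.004 0.002]
((306.0583801269531, 224.43385314941406), (40.2963752746582, 48.218414306640625), 86.42366790771484)
[[ 0.5868  0.1203  0.008 ]
 [ 0.5926 -0.0183  0.008 ]
 [ 0.477  -0.0221  0.008 ]
 [ 0.4715  0.1156  0.008 ]] [[0.53177833 0.04891448 0.008     ]]
right 417 [ 0.57882697 -0.23913746  0.10487564] [ 0.7372563  -0.13002199  0.49171728]
lamp [0.45964776 0.12981517 0.15010694] [0.74880262 0.30366561 1.43818901]
lampS [ 0.00771921 -0.13530415  0.20522551] [0.8415877  0.98567366 0.83676896]
```

View pics/crop0.png

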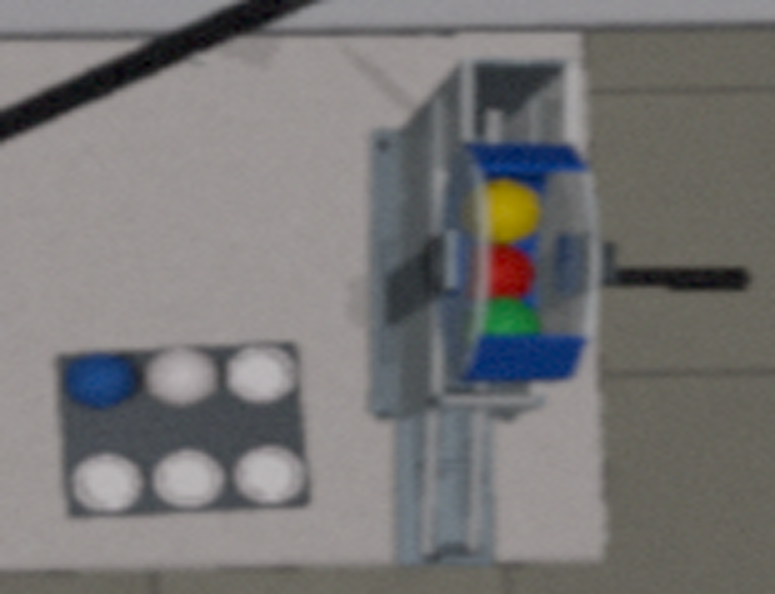

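Crop (scale 5 x 4.1): the blue ball is in the far-left cup (cup_6) and the white ball is in the next one (cup_5). Yellow, red and green are in the drum, the crank sleeve runs from (620,275) to (745,278), and the front end of the track is at (445,555).

Run:
```python
from h import *
c=cam('top')
f=lambda x,y:(270+x/5-.4,120+y/4.1-.4)
print('plate L edge',onz(c,[f(376,130),f(371,412)],.008).round(4).tolist())
print('front corners',onz(c,[f(398,562),f(493,562)],.008).round(4).tolist())
print('front sides high',onz(c,[f(397,420),f(493,420)],.008).round(4).tolist())
print('crank',onz(c,[f(625,275),f(745,279)],.16).round(4).tolist())
print('drum port edges',onz(c,[f(465,157),f(580,157),f(480,365),f(585,360)],.265).round(4).tolist())
S=np.load('scene0.npy'); im=cv2.imread('pics/scene0.png'); 
m=(im.max(2)<70)&(S[...,2]>.1)&(S[...,0]>.4)&(S[...,0]<.95)&(S[...,1]>-.05)&(S[...,1]<.35); m[170:]=0
p=S[m]; print(len(p),np.percentile(p,[1,50,99],axis=0).round(3))
for y in np.arange(-.05,.35,.05):
  q=p[(p[:,1]>y)&(p[:,1]<y+.05)]
  if len(q): print(round(y,2),len(q),np.percentile(q,2,axis=0).round(3),np.percentile(q,98,axis=0).round(3))
```

```text
plate L edge [[0.7416, -0.0688, 0.008], [0.542, -0.0598, 0.008]]
front corners [[0.4371, -0.0719, 0.008], [0.436, -0.1261, 0.008]]
front sides high [[0.536, -0.0745, 0.008], [0.5349, -0.1297, 0.008]]
crank [[0.6168, -0.1734, 0.16], [0.6129, -0.2353, 0.16]]
drum port edges [[0.6743, -0.075, 0.265], [0.6732, -0.1297, 0.265], [0.5532, -0.078, 0.265], [0.555, -0.1277, 0.265]]
4723 [[ 0.505 -0.032  0.422]
 [ 0.581  0.245  0.518]
 [ 0.876  0.31   0.613]]
-0.05 238 [ 0.701 -0.046  0.499] [ 0.842 -0.002  0.627]
0.0 416 [0.679 0.002 0.497] [0.868 0.049 0.617]
0.05 589 [0.658 0.052 0.496] [0.882 0.09  0.608]
0.1 58 [0.629 0.101 0.561] [0.652 0.145 0.603]
0.15 195 [0.54  0.153 0.488] [0.626 0.2   0.594]
0.2 925 [0.506 0.201 0.45 ] [0.606 0.248 0.587]
0.25 1296 [0.504 0.252 0.418] [0.631 0.3   0.565]
0.3 1006 [0.524 0.3   0.436] [0.618 0.311 0.528]
```

{"method": "jog_arm", "body": {
  "increments": [
    {"dz": 0.4},
    {"dz": 1},
    {"dz": 1,"dx": 0.4,"dy": 0.4},
    {"dz": 1,"dx": 0.9,"dy": 0.8},
    {"dz": 1,"dx": 1,"dy": 1,"az": 0.1},
    {"dz": 1,"dx": 1,"dy": 1,"az": 0.2},
    {"dz": 1,"dx": 1,"dy": 1,"az": 0.3},
    {"dz": 1,"dx": 1,"dy": 1,"az": 0.4},
    {"dz": 1,"dx": 1,"dy": 1,"az": 0.5},
    {"dz": 1,"dx": 1,"dy": 1,"az": 0.6}
  ]
}}

```text
$.increments[0]: bad value
```

{"method": "jog_arm", "body": {
  "increments": [
    {"dx": 0,"dy": 0,"dz": 0.4,"ax": 0,"ay": 0,"az": 0,"gripper": 1},
    {"dx": 0.2,"dy": 0.2,"dz": 0.8,"ax": 0,"ay": 0,"az": 0.1,"gripper": 1},
    {"dx": 0.5,"dy": 0.5,"dz": 1,"ax": 0,"ay": 0,"az": 0.2,"gripper": 1},
    {"dx": 0.8,"dy": 0.8,"dz": 1,"ax": 0,"ay": 0,"az": 0.3,"gripper": 1},
    {"dx": 1,"dy": 1,"dz": 1,"ax": 0,"ay": 0,"az": 0.4,"gripper": 1},
    {"dx": 1,"dy": 1,"dz": 1,"ax": 0,"ay": 0,"az": 0.5,"gripper": 1},
    {"dx": 1,"dy": 1,"dz": 1,"ax": 0,"ay": 0,"az": 0.6,"gripper": 1},
    {"dx": 1,"dy": 1,"dz": 1,"ax": 0,"ay": 0,"az": 0.7,"gripper": 1},
    {"dx": 1,"dy": 1,"dz": 1,"ax": 0,"ay": 0,"az": 0.7,"gripper": 1}
  ]
}}

```text
time: 1.1
eef_pos: [0.3879, -0.4993, 0.3385]
tcp_rot: [0.728, 0.686, 0.0, -0.0]
contact_force: [-0.5, -0.0, 0.4]
opening: 0.998
finger_force: 0.0
```

{"method": "jog_arm", "body": {
  "increments": [
    {"dx": 0.3,"dy": 0.3,"dz": 0,"ax": 0,"ay": 0,"az": 0,"gripper": 1},
    {"dx": 0.6,"dy": 0.6,"dz": 0,"ax": 0,"ay": 0,"az": 0,"gripper": 1},
    {"dx": 0.9,"dy": 0.9,"dz": 0,"ax": 0,"ay": 0,"az": 0,"gripper": 1},
    {"dx": 1,"dy": 1,"dz": 0,"ax": 0,"ay": 0,"az": 0,"gripper": 1},
    {"dx": 1,"dy": 1,"dz": 0,"ax": 0,"ay": 0,"az": 0,"gripper": 1},
    {"dx": 1,"dy": 1,"dz": 0,"ax": 0,"ay": 0,"az": 0,"gripper": 1}
  ]
}}

```text
time: 1.7
eef_pos: [0.5077, -0.3795, 0.3385]
tcp_rot: [0.729, 0.685, -0.0, -0.0]
contact_force: [-0.2, -0.3, 0.8]
opening: 0.997
finger_force: 0.0
```

{"method": "jog_arm", "body": {
  "increments": [
    {"dx": 0.3,"dy": 0.3,"dz": 0,"ax": 0,"ay": 0,"az": 0,"gripper": 1},
    {"dx": 0.5,"dy": 0.6,"dz": 0,"ax": 0,"ay": 0,"az": 0,"gripper": 1},
    {"dx": 0.75,"dy": 0.9,"dz": 0,"ax": 0,"ay": 0,"az": 0,"gripper": 1},
    {"dx": 0.75,"dy": 1,"dz": 0,"ax": 0,"ay": 0,"az": 0,"gripper": 1},
    {"dx": 0.75,"dy": 1,"dz": 0,"ax": 0,"ay": 0,"az": 0,"gripper": 1}
  ]
}}

```text
time: 2.2
eef_pos: [0.5975, -0.2592, 0.3387]
tcp_rot: [0.729, 0.685, -0.0, -0.0]
contact_force: [0.2, -0.6, -0.4]
opening: 1.0
finger_force: 0.0
```

Run:
```python
from h import *
c=cam('wrist'); cv2.imwrite('pics/w1.png',c['frame']); np.save('w1.npy',cloud(c)); print(c['T'].round(3).tolist()); np.savez('w1c.npz',T=c['T'],K=c['camera_matrix'],d=c['dist'])
```

```text
[[0.998, 0.059, 0.021, 0.603], [-0.063, 0.948, 0.313, -0.178], [-0.001, -0.314, 0.949, 0.493], [0.0, 0.0, 0.0, 1.0]]
```

View pics/w1.png

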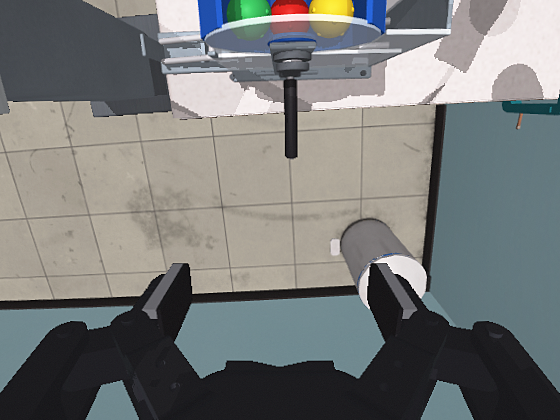

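The wrist view shows the sleeve from (290,76) to (291,158), with green, red and yellow balls in the drum at the top edge.

Run:
```python
from h import *
P=np.load('w1.npy'); z=np.load('w1c.npz'); c=dict(T=z['T'],camera_matrix=z['K'],dist=z['d'])
for v in (80,95,110,125,140,155): print(P[v,290].round(4))
print(onz(c,[(290,78),(291,158)],.155).round(4))
print('upright/track', P[68,362].round(4),P[70,240].round(4),P[45,165].round(4),P[68,170].round(4))
print(onz(c,[(165,67),(362,76)],.008).round(4))
```

```text
[ 0.6145 -0.1559  0.1614]
[ 0.6137 -0.1702  0.1598]
[ 0.613  -0.1849  0.1602]
[ 0.6121 -0.2     0.1609]
[ 0.6113 -0.2155  0.1609]
[ 0.6105 -0.2314  0.1609]
[[ 0.6148 -0.1536  0.155 ]
 [ 0.6115 -0.2357  0.155 ]]
upright/track [ 0.7257 -0.1353  0.0071] [ 0.5482 -0.1277  0.0103] [ 0.4436 -0.0861  0.0081] [ 0.4457 -0.1172  0.0073]
[[ 0.4388 -0.1154  0.008 ]
 [ 0.7256 -0.1464  0.008 ]]
```

{"method": "jog_arm", "body": {
  "increments": [
    {"dx": 0.127,"dy": 0.468,"dz": 0,"ax": 0,"ay": 0,"az": 0.01,"gripper": 1},
    {"dx": 0.127,"dy": 0.468,"dz": -0.2,"ax": 0,"ay": 0,"az": 0.01,"gripper": 1},
    {"dx": 0.127,"dy": 0.468,"dz": -0.4,"ax": 0,"ay": 0,"az": 0.01,"gripper": 1},
    {"dx": 0.127,"dy": 0.468,"dz": -0.6,"ax": 0,"ay": 0,"az": 0.01,"gripper": 1},
    {"dx": 0.127,"dy": 0.468,"dz": -0.8,"ax": 0,"ay": 0,"az": 0.01,"gripper": 1},
    {"dx": 0.127,"dy": 0.468,"dz": -1,"ax": 0,"ay": 0,"az": 0.01,"gripper": 1}
  ]
}}

```text
time: 2.85
eef_pos: [0.6118, -0.2062, 0.218]
tcp_rot: [0.725, 0.689, -0.0, 0.0]
contact_force: [-0.2, -0.4, -0.1]
opening: 0.999
finger_force: 0.0
```

{"method": "jog_arm", "body": {
  "increments": [
    {"dx": 0,"dy": 0,"dz": -0.16,"ax": 0,"ay": 0,"az": 0,"gripper": 1},
    {"dx": 0,"dy": 0,"dz": -0.32,"ax": 0,"ay": 0,"az": 0,"gripper": 1},
    {"dx": 0,"dy": 0,"dz": -0.48,"ax": 0,"ay": 0,"az": 0,"gripper": 1},
    {"dx": 0,"dy": 0,"dz": -0.48,"ax": 0,"ay": 0,"az": 0,"gripper": 1}
  ]
}}

```text
time: 3.25
eef_pos: [0.61, -0.205, 0.1575]
tcp_rot: [0.725, 0.689, -0.001, -0.003]
contact_force: [0.3, 1.1, 0.1]
opening: 1.004
finger_force: 0.0
```

{"method": "jog_arm", "body": {
  "increments": [
    {"dx": 0,"dy": 0,"dz": 0,"ax": 0,"ay": 0,"az": 0,"gripper": -1},
    {"dx": 0,"dy": 0,"dz": 0,"ax": 0,"ay": 0,"az": 0,"gripper": -1},
    {"dx": 0,"dy": 0,"dz": 0,"ax": 0,"ay": 0,"az": 0,"gripper": -1},
    {"dx": 0,"dy": 0,"dz": 0,"ax": 0,"ay": 0,"az": 0,"gripper": -1},
    {"dx": 0,"dy": 0,"dz": 0,"ax": 0,"ay": 0,"az": 0,"gripper": -1},
    {"dx": 0,"dy": 0,"dz": 0,"ax": 0,"ay": 0,"az": 0,"gripper": -1},
    {"dx": 0,"dy": 0,"dz": 0,"ax": 0,"ay": 0,"az": 0,"gripper": -1},
    {"dx": 0,"dy": 0,"dz": 0,"ax": 0,"ay": 0,"az": 0,"gripper": -1}
  ],
  "force": 40
}}

```text
time: 4.05
eef_pos: [0.613, -0.2034, 0.1612]
tcp_rot: [0.724, 0.69, -0.0, -0.0]
contact_force: [-0.7, 1.0, 0.4]
opening: 0.002
finger_force: 0.0
```

Run:
```python
from h import *
c=cam('wrist'); cv2.imwrite('pics/w2.png',c['frame']); P=cloud(c); np.save('w2.npy',P)
```

```text
(no output)
```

View pics/w2.png

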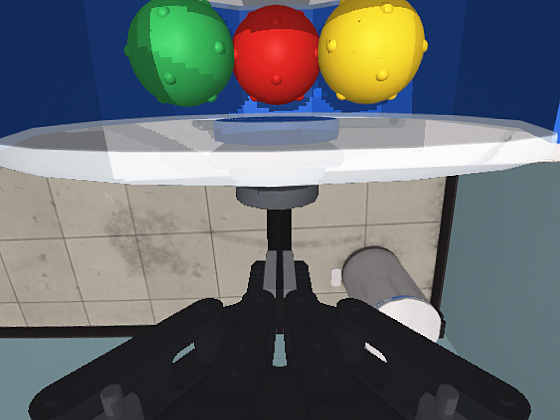

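The view shows the closed fingers at (280,280) over the dark sleeve at (280,230); the opening reads shut. I'll check depths.

Run:
```python
from h import *
P=np.load('w2.npy')
for v in (215,225,235,245,255,265,275,290,310): print(v,[P[v,u].round(3).tolist() for u in (264,272,281,290,298)])
s=get_state(); print(s['opening'],s['finger_force'],s['eef_pos'])
im=cv2.imread('pics/w2.png')[180:340,220:345]; cv2.imwrite('pics/w2c.png',cv2.convertScaleAbs(cv2.resize(im,None,fx=4.5,fy=3.6,interpolation=cv2.INTER_CUBIC),alpha=2.5,beta=20))
```

```text
215 [[0.531, -0.564, -0.9], [0.61, -0.179, 0.16], [0.615, -0.178, 0.161], [0.62, -0.179, 0.159], [0.673, -0.57, -0.899]]
225 [[0.528, -0.609, -0.902], [0.61, -0.185, 0.159], [0.615, -0.184, 0.161], [0.62, -0.186, 0.158], [0.672, -0.616, -0.901]]
235 [[0.525, -0.655, -0.9], [0.61, -0.19, 0.159], [0.615, -0.19, 0.162], [0.619, -0.192, 0.157], [0.671, -0.663, -0.904]]
245 [[0.522, -0.705, -0.907], [0.609, -0.197, 0.159], [0.614, -0.196, 0.161], [0.619, -0.198, 0.157], [0.669, -0.709, -0.901]]
255 [[0.519, -0.748, -0.897], [0.61, -0.191, 0.182], [0.614, -0.191, 0.182], [0.619, -0.191, 0.182], [0.668, -0.756, -0.899]]
265 [[0.606, -0.195, 0.184], [0.61, -0.191, 0.192], [0.614, -0.191, 0.191], [0.618, -0.191, 0.191], [0.622, -0.196, 0.184]]
275 [[0.607, -0.19, 0.201], [0.61, -0.191, 0.2], [0.614, -0.191, 0.201], [0.618, -0.192, 0.2], [0.622, -0.196, 0.193]]
290 [[0.608, -0.19, 0.212], [0.611, -0.192, 0.21], [0.614, -0.192, 0.21], [0.618, -0.192, 0.21], [0.621, -0.191, 0.213]]
310 [[0.608, -0.19, 0.224], [0.611, -0.19, 0.224], [0.614, -0.202, 0.21], [0.617, -0.191, 0.224], [0.62, -0.19, 0.225]]
-0.0013301483005879794 0.0 [ 0.61297688 -0.20335242  0.16118645]
```

View pics/w2c.png

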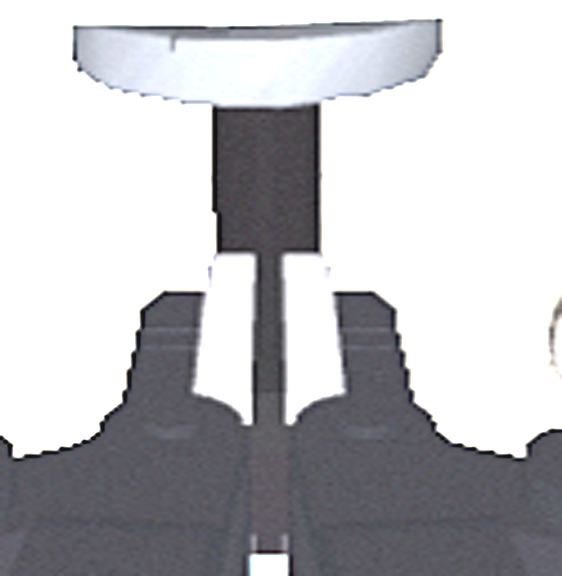

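The enlarged crop shows the pads closed above the sleeve and not around it. I'll check the fingertip position in the first wrist view too.

Run:
```python
from h import *
P=np.load('w1.npy')
for p in [(180,268),(170,290),(185,280),(375,268),(390,290)]: print(p,P[p[1],p[0]].round(3)-np.array([.5975,-.2592,.3387]))
print([ (a,getattr(ctrl,a)) for a in dir(ctrl) if not a.startswith('_')])
c=cam('wrist'); print(np.array(c['mount']).round(3).tolist())
S=cloud(cam('scene')); m=(S[...,0]>.57)&(S[...,0]<.66)&(S[...,1]>-.24)&(S[...,1]<-.15)&(S[...,2]>.1)
q=S[m]; print(len(q)); 
if len(q): print(np.histogram(q[:,2],bins=np.arange(.1,.6,.025)))
```

```text
(180, 268) [-0.0435  0.0152  0.0343]
(170, 290) [-0.0425  0.0142  0.0493]
(185, 280) [-0.0425  0.0082  0.0323]
(375, 268) [0.0435 0.0092 0.0333]
(390, 290) [0.0445 0.0092 0.0503]
[('Unreachable', <class 'plant.Unreachable'>), ('finger_overhang', 0.025)]
[[-0.001, 0.95, 0.314, 0.082], [1.0, 0.0, 0.001, 0.0], [0.001, 0.314, -0.95, -0.154], [0.0, 0.0, 0.0, 1.0]]
1052
(array([  0,   0,   0,   0,   6,  60, 141, 128, 151, 197, 150, 120,  37,
        42,  20,   0,   0,   0,   0]), array([0.1  , 0.125, 0.15 , 0.175, 0.2  , 0.225, 0.25 , 0.275, 0.3  ,
       0.325, 0.35 , 0.375, 0.4  , 0.425, 0.45 , 0.475, 0.5  , 0.525,
       0.55 , 0.575]))
```

Fingertips, as seen by camera, are 19 mm behind the reported TCP when shut, not 25 mm ahead. So real height = reported z + 44 mm. I'll open, go down 44 mm and check.

{"method": "jog_arm", "body": {
  "increments": [
    {"dx": 0,"dy": 0,"dz": 0,"ax": 0,"ay": 0,"az": 0,"gripper": 1},
    {"dx": 0,"dy": 0,"dz": 0,"ax": 0,"ay": 0,"az": 0,"gripper": 1},
    {"dx": 0,"dy": 0,"dz": 0,"ax": 0,"ay": 0,"az": 0,"gripper": 1},
    {"dx": 0,"dy": 0,"dz": 0,"ax": 0,"ay": 0,"az": 0,"gripper": 1},
    {"dx": 0,"dy": 0,"dz": 0,"ax": 0,"ay": 0,"az": 0,"gripper": 1},
    {"dx": 0,"dy": 0,"dz": -0.1,"ax": 0,"ay": 0,"az": 0,"gripper": 1},
    {"dx": 0,"dy": 0,"dz": -0.2,"ax": 0,"ay": 0,"az": 0,"gripper": 1},
    {"dx": 0,"dy": 0,"dz": -0.3,"ax": 0,"ay": 0,"az": 0,"gripper": 1},
    {"dx": 0,"dy": 0,"dz": -0.367,"ax": 0,"ay": 0,"az": 0,"gripper": 1},
    {"dx": 0,"dy": 0,"dz": -0.367,"ax": 0,"ay": 0,"az": 0,"gripper": 1}
  ]
}}

```text
time: 5.2
eef_pos: [0.6116, -0.2028, 0.1144]
tcp_rot: [0.724, 0.69, -0.001, -0.002]
contact_force: [0.2, 1.4, -0.1]
opening: 1.0
finger_force: 0.0
```

{"method": "jog_arm", "body": {
  "increments": [
    {"dx": 0,"dy": 0,"dz": 0,"ax": 0,"ay": 0,"az": 0,"gripper": -1},
    {"dx": 0,"dy": 0,"dz": 0,"ax": 0,"ay": 0,"az": 0,"gripper": -1},
    {"dx": 0,"dy": 0,"dz": 0,"ax": 0,"ay": 0,"az": 0,"gripper": -1},
    {"dx": 0,"dy": 0,"dz": 0,"ax": 0,"ay": 0,"az": 0,"gripper": -1},
    {"dx": 0,"dy": 0,"dz": 0,"ax": 0,"ay": 0,"az": 0,"gripper": -1},
    {"dx": 0,"dy": 0,"dz": 0,"ax": 0,"ay": 0,"az": 0,"gripper": -1},
    {"dx": 0,"dy": 0,"dz": 0,"ax": 0,"ay": 0,"az": 0,"gripper": -1}
  ]
}}

```text
time: 5.9
eef_pos: [0.6131, -0.2036, 0.1177]
tcp_rot: [0.724, 0.69, -0.0, 0.0]
contact_force: [-0.8, 0.2, 1.9]
opening: 0.148
finger_force: 38.9
```

{"method": "jog_arm", "body": {
  "increments": [
    {"dx": -0.044,"dy": 0.002,"dz": 0.002,"ax": 0,"ay": 0,"az": 0,"gripper": -1},
    {"dx": -0.087,"dy": 0.003,"dz": 0.008,"ax": 0,"ay": 0,"az": 0,"gripper": -1},
    {"dx": -0.129,"dy": 0.005,"dz": 0.017,"ax": 0,"ay": 0,"az": 0,"gripper": -1},
    {"dx": -0.171,"dy": 0.007,"dz": 0.03,"ax": 0,"ay": 0,"az": 0,"gripper": -1},
    {"dx": -0.211,"dy": 0.008,"dz": 0.047,"ax": 0,"ay": 0,"az": 0,"gripper": -1},
    {"dx": -0.25,"dy": 0.01,"dz": 0.067,"ax": 0,"ay": 0,"az": 0,"gripper": -1},
    {"dx": -0.25,"dy": 0.01,"dz": 0.067,"ax": 0,"ay": 0,"az": 0,"gripper": -1}
  ]
}}

```text
time: 6.6
eef_pos: [0.5823, -0.2025, 0.1259]
tcp_rot: [0.724, 0.69, -0.0, 0.0]
contact_force: [1.2, -1.6, 2.6]
opening: 0.149
finger_force: 39.3
```

{"method": "jog_arm", "body": {
  "increments": [
    {"dx": -0.037,"dy": 0.001,"dz": 0.023,"ax": 0,"ay": 0,"az": 0,"gripper": -1},
    {"dx": -0.071,"dy": 0.003,"dz": 0.05,"ax": 0,"ay": 0,"az": 0,"gripper": -1},
    {"dx": -0.104,"dy": 0.004,"dz": 0.079,"ax": 0,"ay": 0,"az": 0,"gripper": -1},
    {"dx": -0.133,"dy": 0.005,"dz": 0.112,"ax": 0,"ay": 0,"az": 0,"gripper": -1},
    {"dx": -0.16,"dy": 0.006,"dz": 0.146,"ax": 0,"ay": 0,"az": 0,"gripper": -1},
    {"dx": -0.183,"dy": 0.007,"dz": 0.183,"ax": 0,"ay": 0,"az": 0,"gripper": -1},
    {"dx": -0.183,"dy": 0.007,"dz": 0.183,"ax": 0,"ay": 0,"az": 0,"gripper": -1}
  ]
}}

```text
time: 7.3
eef_pos: [0.5608, -0.2018, 0.1478]
tcp_rot: [0.724, 0.69, -0.0, 0.0]
contact_force: [3.1, -2.3, 3.1]
opening: 0.152
finger_force: 39.3
```

{"method": "jog_arm", "body": {
  "increments": [
    {"dx": -0.02,"dy": 0.001,"dz": 0.039,"ax": 0,"ay": 0,"az": 0,"gripper": -1},
    {"dx": -0.037,"dy": 0.001,"dz": 0.079,"ax": 0,"ay": 0,"az": 0,"gripper": -1},
    {"dx": -0.05,"dy": 0.002,"dz": 0.121,"ax": 0,"ay": 0,"az": 0,"gripper": -1},
    {"dx": -0.059,"dy": 0.002,"dz": 0.163,"ax": 0,"ay": 0,"az": 0,"gripper": -1},
    {"dx": -0.065,"dy": 0.003,"dz": 0.206,"ax": 0,"ay": 0,"az": 0,"gripper": -1},
    {"dx": -0.067,"dy": 0.003,"dz": 0.25,"ax": 0,"ay": 0,"az": 0,"gripper": -1},
    {"dx": -0.067,"dy": 0.003,"dz": 0.25,"ax": 0,"ay": 0,"az": 0,"gripper": -1}
  ]
}}

```text
time: 8.0
eef_pos: [0.5528, -0.2015, 0.177]
tcp_rot: [0.724, 0.69, -0.0, 0.0]
contact_force: [3.6, -3.5, 0.1]
opening: 0.147
finger_force: 39.3
```

{"method": "jog_arm", "body": {
  "increments": [
    {"dx": 0.002,"dy": 0,"dz": 0.044,"ax": 0,"ay": 0,"az": 0,"gripper": -1},
    {"dx": 0.008,"dy": 0,"dz": 0.087,"ax": 0,"ay": 0,"az": 0,"gripper": -1},
    {"dx": 0.017,"dy": -0.001,"dz": 0.129,"ax": 0,"ay": 0,"az": 0,"gripper": -1},
    {"dx": 0.03,"dy": -0.001,"dz": 0.171,"ax": 0,"ay": 0,"az": 0,"gripper": -1},
    {"dx": 0.047,"dy": -0.002,"dz": 0.211,"ax": 0,"ay": 0,"az": 0,"gripper": -1},
    {"dx": 0.067,"dy": -0.003,"dz": 0.25,"ax": 0,"ay": 0,"az": 0,"gripper": -1},
    {"dx": 0.067,"dy": -0.003,"dz": 0.25,"ax": 0,"ay": 0,"az": 0,"gripper": -1}
  ]
}}

```text
time: 8.7
eef_pos: [0.5599, -0.2017, 0.2063]
tcp_rot: [0.724, 0.69, -0.001, -0.001]
contact_force: [-0.2, -4.7, -3.1]
opening: 0.146
finger_force: 39.3
```

{"method": "jog_arm", "body": {
  "increments": [
    {"dx": 0.023,"dy": -0.001,"dz": 0.037,"ax": 0,"ay": 0,"az": 0,"gripper": -1},
    {"dx": 0.036,"dy": -0.001,"dz": 0.055,"ax": 0,"ay": 0,"az": 0,"gripper": -1},
    {"dx": 0.05,"dy": -0.002,"dz": 0.071,"ax": 0,"ay": 0,"az": 0,"gripper": -1},
    {"dx": 0.065,"dy": -0.002,"dz": 0.088,"ax": 0,"ay": 0,"az": 0,"gripper": -1},
    {"dx": 0.079,"dy": -0.003,"dz": 0.104,"ax": 0,"ay": 0,"az": 0,"gripper": -1},
    {"dx": 0.095,"dy": -0.004,"dz": 0.119,"ax": 0,"ay": 0,"az": 0,"gripper": -1},
    {"dx": 0.112,"dy": -0.004,"dz": 0.133,"ax": 0,"ay": 0,"az": 0,"gripper": -1},
    {"dx": 0.129,"dy": -0.005,"dz": 0.147,"ax": 0,"ay": 0,"az": 0,"gripper": -1},
    {"dx": 0.146,"dy": -0.006,"dz": 0.16,"ax": 0,"ay": 0,"az": 0,"gripper": -1},
    {"dx": 0.183,"dy": -0.007,"dz": 0.183,"ax": 0,"ay": 0,"az": 0,"gripper": -1}
  ]
}}

```text
time: 9.7
eef_pos: [0.5817, -0.2024, 0.2291]
tcp_rot: [0.724, 0.69, -0.001, -0.001]
contact_force: [-3.3, -5.2, -0.4]
opening: 0.146
finger_force: 39.6
```

{"method": "jog_arm", "body": {
  "increments": [
    {"dx": 0.02,"dy": -0.001,"dz": 0.01,"ax": 0,"ay": 0,"az": 0,"gripper": -1},
    {"dx": 0.039,"dy": -0.002,"dz": 0.02,"ax": 0,"ay": 0,"az": 0,"gripper": -1},
    {"dx": 0.06,"dy": -0.002,"dz": 0.029,"ax": 0,"ay": 0,"az": 0,"gripper": -1},
    {"dx": 0.079,"dy": -0.003,"dz": 0.037,"ax": 0,"ay": 0,"az": 0,"gripper": -1},
    {"dx": 0.1,"dy": -0.004,"dz": 0.044,"ax": 0,"ay": 0,"az": 0,"gripper": -1},
    {"dx": 0.121,"dy": -0.005,"dz": 0.05,"ax": 0,"ay": 0,"az": 0,"gripper": -1},
    {"dx": 0.163,"dy": -0.006,"dz": 0.059,"ax": 0,"ay": 0,"az": 0,"gripper": -1},
    {"dx": 0.206,"dy": -0.008,"dz": 0.065,"ax": 0,"ay": 0,"az": 0,"gripper": -1},
    {"dx": 0.25,"dy": -0.01,"dz": 0.067,"ax": 0,"ay": 0,"az": 0,"gripper": -1},
    {"dx": 0.25,"dy": -0.01,"dz": 0.067,"ax": 0,"ay": 0,"az": 0,"gripper": -1}
  ]
}}

```text
time: 10.7
eef_pos: [0.6143, -0.2036, 0.2377]
tcp_rot: [0.724, 0.69, 0.001, 0.001]
contact_force: [0.5, -4.5, 2.2]
opening: 0.147
finger_force: 39.7
```

{"method": "jog_arm", "body": {
  "increments": [
    {"dx": 0,"dy": 0,"dz": 0,"ax": 0,"ay": 0,"az": 0,"gripper": -1},
    {"dx": 0,"dy": 0,"dz": 0,"ax": 0,"ay": 0,"az": 0,"gripper": -1},
    {"dx": 0,"dy": 0,"dz": 0,"ax": 0,"ay": 0,"az": 0,"gripper": -1},
    {"dx": 0,"dy": 0,"dz": 0,"ax": 0,"ay": 0,"az": 0,"gripper": -1},
    {"dx": 0,"dy": 0,"dz": 0,"ax": 0,"ay": 0,"az": 0,"gripper": -1},
    {"dx": 0,"dy": 0,"dz": 0,"ax": 0,"ay": 0,"az": 0,"gripper": -1},
    {"dx": 0,"dy": 0,"dz": 0,"ax": 0,"ay": 0,"az": 0,"gripper": -1},
    {"dx": 0,"dy": 0,"dz": 0,"ax": 0,"ay": 0,"az": 0,"gripper": -1},
    {"dx": 0,"dy": 0,"dz": 0,"ax": 0,"ay": 0,"az": 0,"gripper": -1},
    {"dx": 0,"dy": 0,"dz": 0,"ax": 0,"ay": 0,"az": 0,"gripper": -1}
  ]
}}

```text
time: 11.7
eef_pos: [0.6131, -0.2035, 0.2376]
tcp_rot: [0.724, 0.69, 0.0, 0.0]
contact_force: [1.8, -3.4, 3.3]
opening: 0.149
finger_force: 39.9
```

Run:
```python
from h import *
a=cam('scene')['frame'][140:260,240:370]; b=cam('top')['frame'][125:262,270:425]; w=cam('wrist')['frame']
cv2.imwrite('pics/m1.png',np.hstack([cv2.resize(a,(400,370)),cv2.resize(b,(400,370))]))
```

```text
(no output)
```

View pics/m1.png

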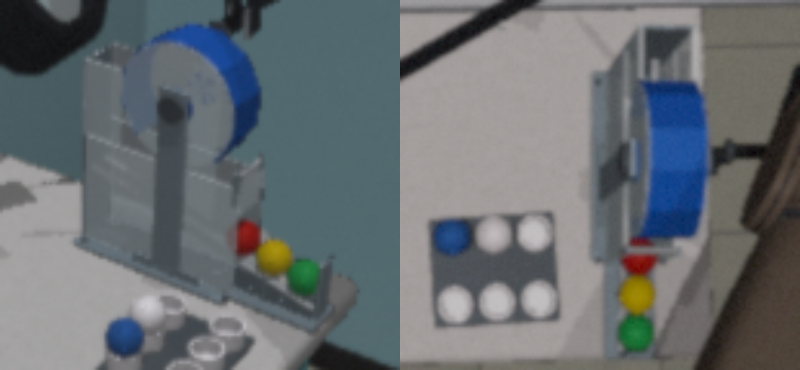

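The drum is empty with its port down. Red, yellow and green are queued on the track, with green at the stop, and the carrier hasn't moved.

{"method": "jog_arm", "body": {
  "increments": [
    {"dx": 0,"dy": 0,"dz": 0,"ax": 0,"ay": 0,"az": 0,"gripper": 1},
    {"dx": 0,"dy": 0,"dz": 0,"ax": 0,"ay": 0,"az": 0,"gripper": 1},
    {"dx": 0,"dy": 0,"dz": 0,"ax": 0,"ay": 0,"az": 0,"gripper": 1},
    {"dx": 0,"dy": 0,"dz": 0,"ax": 0,"ay": 0,"az": 0,"gripper": 1},
    {"dx": 0,"dy": 0,"dz": 0.2,"ax": 0,"ay": 0,"az": 0,"gripper": 1},
    {"dx": 0,"dy": 0,"dz": 0.5,"ax": 0,"ay": 0,"az": 0,"gripper": 1},
    {"dx": 0,"dy": -0.2,"dz": 0.7,"ax": 0,"ay": 0,"az": 0,"gripper": 1},
    {"dx": -0.4,"dy": 0,"dz": 0.7,"ax": 0,"ay": 0,"az": 0,"gripper": 1},
    {"dx": -0.8,"dy": 0,"dz": 0.7,"ax": 0,"ay": 0,"az": 0,"gripper": 1},
    {"dx": -1,"dy": 0,"dz": 0.7,"ax": 0,"ay": 0,"az": 0,"gripper": 1}
  ]
}}

```text
time: 12.85
eef_pos: [0.4905, -0.2025, 0.3206]
tcp_rot: [0.724, 0.69, -0.0, -0.001]
contact_force: [-0.4, 0.1, -0.1]
opening: 1.002
finger_force: 0.0
```

```bash
cat >> h.py <<'E'
HUE={'red':(0,8),'yellow':(22,33),'green':(45,80),'blue':(105,125)}
def ball(c,col,z,box):  # box u0,v0,u1,v1
    hsv=cv2.cvtColor(c['frame'],cv2.COLOR_BGR2HSV); h=HUE[col]; u0,v0,u1,v1=box
    m=cv2.inRange(hsv,(h[0],110,60),(h[1],255,255)); k=np.zeros_like(m); k[v0:v1,u0:u1]=m[v0:v1,u0:u1]
    cs=cv2.findContours(k,cv2.RETR_EXTERNAL,cv2.CHAIN_APPROX_NONE)[0]
    if not cs: return None
    q,r=cv2.minEnclosingCircle(max(cs,key=cv2.contourArea)); return np.round(q,1),round(r,1),onz(c,[q],z)[0].round(4)
def carrier(c):
    P=cloud(c); hsv=cv2.cvtColor(c['frame'],cv2.COLOR_BGR2HSV)
    m=((hsv[...,2]<110)&(abs(P[...,2]-.008)<.02)&(P[...,0]>.45)&(P[...,0]<.68)&(P[...,1]>-.05)&(P[...,1]<.2)).astype(np.uint8)
    m=cv2.morphologyEx(m,cv2.MORPH_OPEN,np.ones((2,2),np.uint8))
    q=cv2.minAreaRect(np.argwhere(m)[:,::-1].astype(np.float32)); b=onz(c,cv2.boxPoints(q),.008)
    e=b-np.roll(b,1,0); e=e[np.argmax(np.linalg.norm(e,axis=1))]; e*=np.sign(e[1]); yaw=np.arctan2(-e[0],e[1])
    return onz(c,[q[0]],.008)[0][:2],yaw,q[1]
def cups(c):
    o,y,s=carrier(c); print('carrier',o.round(4),round(y,3),np.round(s,1)); r=np.array([[np.cos(y),-np.sin(y)],[np.sin(y),np.cos(y)]])
    for i,(a,b) in enumerate([(a,b) for a in(-.035,.035) for b in(-.046,0,.046)]): print(i+1,(o+r@[a,b]).round(4))
E
python3 - <<'E'
from h import *
c=cam('top'); B=(340,125,395,262)
for k,z in (('green',.048),('yellow',.058),('red',.067)): print(k,ball(c,k,z,B))
cups(c); print('blue',ball(c,'blue',.0427,(275,195,300,230)))
print(get_state()['eef_pos'])
E
```

```text
green (array([360.8, 248. ]), 6.6, array([ 0.461 , -0.0991,  0.048 ]))
yellow (array([361.5, 234. ]), 7.2, array([ 0.4995, -0.1009,  0.058 ]))
red (array([362.5, 220.5]), 6.5, array([ 0.5363, -0.1034,  0.067 ]))
carrier [0.5274 0.0461] 0.042 [39.2 48.1]
1 [ 0.4944 -0.0014]
2 [0.4925 0.0446]
3 [0.4905 0.0906]
4 [0.5643 0.0016]
5 [0.5624 0.0475]
6 [0.5605 0.0935]
blue (array([289.9, 212.1]), 7.2, array([0.5657, 0.0953, 0.0427]))
[ 0.48858134 -0.20258576  0.32087711]
```

{"method": "jog_arm", "body": {
  "increments": [
    {"dx": 0,"dy": 0,"dz": 0,"ax": 0,"ay": 0,"az": 0.09,"gripper": 0.5},
    {"dx": 0,"dy": 0.1,"dz": 0,"ax": 0,"ay": 0,"az": 0.18,"gripper": 0.5},
    {"dx": -0.1,"dy": 0.3,"dz": 0,"ax": 0,"ay": 0,"az": 0.27,"gripper": 0.5},
    {"dx": -0.2,"dy": 0.5,"dz": 0,"ax": 0,"ay": 0,"az": 0.36,"gripper": 0.5},
    {"dx": -0.25,"dy": 0.7,"dz": 0,"ax": 0,"ay": 0,"az": 0.45,"gripper": 0.5},
    {"dx": -0.25,"dy": 0.85,"dz": 0,"ax": 0,"ay": 0,"az": 0.54,"gripper": 0.5},
    {"dx": -0.25,"dy": 0.9,"dz": -0.1,"ax": 0,"ay": 0,"az": 0.63,"gripper": 0.5},
    {"dx": -0.25,"dy": 0.9,"dz": -0.3,"ax": 0,"ay": 0,"az": 0.72,"gripper": 0.5},
    {"dx": -0.25,"dy": 0.9,"dz": -0.5,"ax": 0,"ay": 0,"az": 0.81,"gripper": 0.5},
    {"dx": -0.25,"dy": 0.9,"dz": -0.7,"ax": 0,"ay": 0,"az": 0.9,"gripper": 0.5}
  ]
}}

```text
time: 13.9
eef_pos: [0.4628, -0.095, 0.2363]
tcp_rot: [0.099, 0.995, 0.0, -0.0]
contact_force: [0.4, -0.3, -0.2]
opening: 0.75
finger_force: 0.0
```

{"method": "jog_arm", "body": {
  "increments": [
    {"dx": 0,"dy": 0,"dz": -0.2,"ax": 0,"ay": 0,"az": 0.09,"gripper": 0.5},
    {"dx": 0,"dy": 0,"dz": -0.4,"ax": 0,"ay": 0,"az": 0.1,"gripper": 0.5},
    {"dx": 0,"dy": 0,"dz": -0.4,"ax": 0,"ay": 0,"az": 0.1,"gripper": 0.5},
    {"dx": 0,"dy": 0,"dz": -0.4,"ax": 0,"ay": 0,"az": 0.1,"gripper": 0.5}
  ]
}}

```text
time: 14.3
eef_pos: [0.4628, -0.0953, 0.1893]
tcp_rot: [0.024, 1.0, 0.0, -0.0]
contact_force: [-0.2, -0.2, -0.9]
opening: 0.749
finger_force: 0.0
```

Run:
```python
from h import *
s=get_state(); c=cam('wrist'); cv2.imwrite('pics/w3.png',c['frame']); print(s['eef_pos'],s['qpos'].round(2) if hasattr(s['qpos'],'round') else s['qpos'])
for k,z in (('green',.048),('yellow',.058),('red',.067)): print(k,ball(c,k,z,(0,0,560,420)))
```

```text
[ 0.46284213 -0.09527822  0.18925131] [-0.42 -0.14  2.09  0.    1.2  -1.94]
green (array([275.9, 186.6]), 20.2, array([ 0.4604, -0.0972,  0.048 ]))
yellow (array([276.8, 226.1]), 20.6, array([ 0.4984, -0.0983,  0.058 ]))
red (array([277.2, 264.9]), 19.9, array([ 0.5369, -0.0998,  0.067 ]))
```

View pics/w3.png

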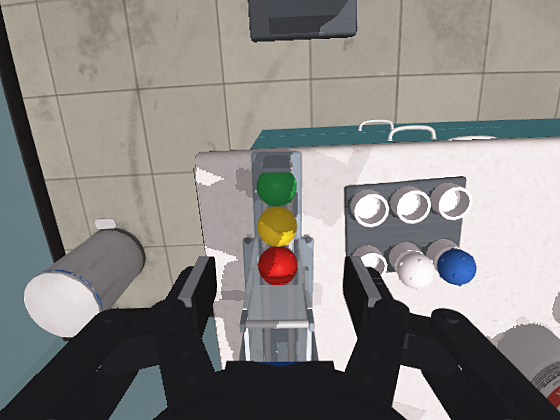

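The view shows green at (276,187) against the stop, yellow at (277,226), red at (277,265), and the carrier on the right with blue and white. I'll descend on green and grip.

{"method": "jog_arm", "body": {
  "increments": [
    {"dx": -0.02,"dy": -0.016,"dz": -0.2,"ax": 0,"ay": 0,"az": 0,"gripper": 0.5},
    {"dx": -0.02,"dy": -0.016,"dz": -0.4,"ax": 0,"ay": 0,"az": 0,"gripper": 0.5},
    {"dx": -0.02,"dy": -0.016,"dz": -0.6,"ax": 0,"ay": 0,"az": 0,"gripper": 0.5},
    {"dx": -0.02,"dy": -0.016,"dz": -0.8,"ax": 0,"ay": 0,"az": 0,"gripper": 0.5},
    {"dx": -0.02,"dy": -0.016,"dz": -0.9,"ax": 0,"ay": 0,"az": 0,"gripper": 0.5},
    {"dx": -0.02,"dy": -0.016,"dz": -0.9,"ax": 0,"ay": 0,"az": 0,"gripper": 0.5}
  ]
}}

```text
time: 14.95
eef_pos: [0.4602, -0.0972, 0.0807]
tcp_rot: [0.024, 1.0, 0.0, -0.001]
contact_force: [-0.3, 0.5, 0.1]
opening: 0.749
finger_force: 0.0
```

{"method": "jog_arm", "body": {
  "increments": [
    {"dx": 0,"dy": 0,"dz": -0.15,"ax": 0,"ay": 0,"az": 0,"gripper": 0.5},
    {"dx": 0,"dy": 0,"dz": -0.3,"ax": 0,"ay": 0,"az": 0,"gripper": 0.5},
    {"dx": 0,"dy": 0,"dz": -0.45,"ax": 0,"ay": 0,"az": 0,"gripper": 0.5},
    {"dx": 0,"dy": 0,"dz": -0.575,"ax": 0,"ay": 0,"az": 0,"gripper": 0.5},
    {"dx": 0,"dy": 0,"dz": -0.575,"ax": 0,"ay": 0,"az": 0,"gripper": 0.5},
    {"dx": 0,"dy": 0,"dz": -0.575,"ax": 0,"ay": 0,"az": 0,"gripper": -0.4},
    {"dx": 0,"dy": 0,"dz": -0.575,"ax": 0,"ay": 0,"az": 0,"gripper": -0.4},
    {"dx": 0,"dy": 0,"dz": -0.575,"ax": 0,"ay": 0,"az": 0,"gripper": -0.4},
    {"dx": 0,"dy": 0,"dz": -0.575,"ax": 0,"ay": 0,"az": 0,"gripper": -0.4},
    {"dx": 0,"dy": 0,"dz": -0.575,"ax": 0,"ay": 0,"az": 0,"gripper": -0.4}
  ],
  "force": 30
}}

```text
time: 15.95
eef_pos: [0.4621, -0.0982, 0.014]
tcp_rot: [0.024, 1.0, -0.001, 0.002]
contact_force: [-0.7, -0.9, 6.1]
opening: 0.447
finger_force: 30.0
```

{"method": "jog_arm", "body": {
  "increments": [
    {"dx": 0,"dy": 0,"dz": 0.2,"ax": 0,"ay": 0,"az": 0,"gripper": -0.4},
    {"dx": 0,"dy": 0,"dz": 0.5,"ax": 0,"ay": 0,"az": 0,"gripper": -0.4},
    {"dx": 0,"dy": 0,"dz": 0.8,"ax": 0,"ay": 0,"az": 0,"gripper": -0.4},
    {"dx": 0,"dy": 0,"dz": 1,"ax": 0,"ay": 0,"az": -0.09,"gripper": -0.4},
    {"dx": 0,"dy": 0.2,"dz": 1,"ax": 0,"ay": 0,"az": -0.18,"gripper": -0.4},
    {"dx": 0,"dy": 0.4,"dz": 1,"ax": 0,"ay": 0,"az": -0.27,"gripper": -0.4},
    {"dx": 0,"dy": 0.6,"dz": 1,"ax": 0,"ay": 0,"az": -0.36,"gripper": -0.4},
    {"dx": 0.1,"dy": 0.7,"dz": 1,"ax": 0,"ay": 0,"az": -0.45,"gripper": -0.4},
    {"dx": 0.2,"dy": 0.8,"dz": 1,"ax": 0,"ay": 0,"az": -0.54,"gripper": -0.4},
    {"dx": 0.28,"dy": 0.81,"dz": 1,"ax": 0,"ay": 0,"az": -0.63,"gripper": -0.4}
  ]
}}

```text
time: 16.95
eef_pos: [0.4943, 0.0013, 0.1322]
tcp_rot: [0.498, 0.867, 0.0, -0.0]
contact_force: [0.2, 0.2, -0.7]
opening: 0.452
finger_force: 31.5
```

{"method": "jog_arm", "body": {
  "increments": [
    {"dx": 0.0,"dy": 0,"dz": 0,"ax": 0,"ay": 0,"az": -0.09,"gripper": -0.4},
    {"dx": 0.2,"dy": 0,"dz": 0,"ax": 0,"ay": 0,"az": -0.18,"gripper": -0.4},
    {"dx": 0.4,"dy": 0,"dz": 0,"ax": 0,"ay": 0,"az": -0.27,"gripper": -0.4},
    {"dx": 0.58,"dy": 0,"dz": 0,"ax": 0,"ay": 0,"az": -0.31,"gripper": -0.4},
    {"dx": 0.58,"dy": 0,"dz": 0,"ax": 0,"ay": 0,"az": -0.31,"gripper": -0.4},
    {"dx": 0.58,"dy": 0,"dz": 0,"ax": 0,"ay": 0,"az": -0.31,"gripper": -0.4}
  ]
}}

```text
time: 17.55
eef_pos: [0.5631, -0.0, 0.1317]
tcp_rot: [0.69, 0.724, -0.0, -0.001]
contact_force: [-0.5, -0.5, -0.5]
opening: 0.451
finger_force: 31.5
```

```bash
cat >> h.py <<'E'
def look():
    s=get_state(); c=cam('wrist'); P=cloud(c); print('eef',np.round(s['eef_pos'],4),'tx',np.degrees(2*np.arctan2(s['tcp_rot'][1],s['tcp_rot'][0])).round(1)); return c,P
def cupcircles(c,P):
    hsv=cv2.cvtColor(c['frame'],cv2.COLOR_BGR2HSV)
    m=((abs(P[...,2]-.029)<.004)&(hsv[...,1]<60)&(hsv[...,2]>120)&(P[...,1]>-.06)&(P[...,0]<.7)).astype(np.uint8)*255
    cs=cv2.findContours(cv2.morphologyEx(m,cv2.MORPH_OPEN,np.ones((2,2),np.uint8)),cv2.RETR_EXTERNAL,cv2.CHAIN_APPROX_NONE)[0]
    for k in cs:
        if cv2.contourArea(k)<60: continue
        X=onz(c,k.reshape(-1,2),.03); q,r=cv2.minEnclosingCircle((X[:,:2]*1000).astype(np.float32)); print('cup',np.round(q,1),'r',round(r,1))
E
python3 - <<'E'
from h import *
c,P=look(); cv2.imwrite('pics/w4.png',c['frame']); cupcircles(c,P); print('blue',ball(c,'blue',.0427,(0,0,560,420)))
cups(cam('top'))
E
```

```text
eef [ 0.5631 -0.      0.1317] tx 92.7
cup [568.1   7.4] r 19.0
cup [498.6   4.2] r 19.1
cup [496.7  49.6] r 19.1
cup [494.9  95.3] r 18.9
blue (array([286.2,  78.7]), 29.9, array([0.5635, 0.0993, 0.0427]))
carrier [0.5291 0.0331] 0.042 [40.2 57.2]
1 [ 0.4961 -0.0144]
2 [0.4941 0.0316]
3 [0.4922 0.0776]
4 [ 0.566  -0.0114]
5 [0.5641 0.0345]
6 [0.5622 0.0805]
```

View pics/w4.png

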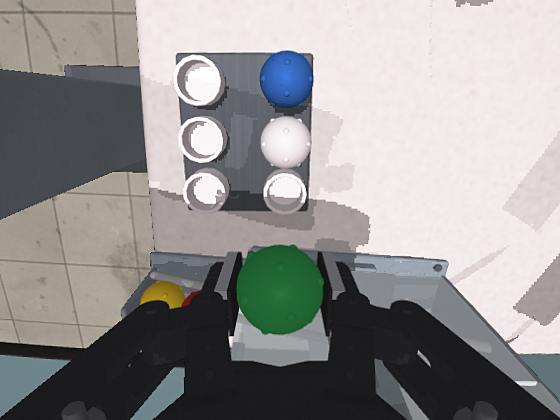

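Cups 4, 1, 2 and 3 are clear at (285,193), (205,188), (203,138) and (200,80), and the green ball is held at (280,290).

Run:
```python
from h import *
c,P=look()
for z in (.164,.168,.172): print(ball(c,'green',z,(0,0,560,420)))
```

```text
eef [0.5626 0.     0.1317] tx 92.7
(array([278.5, 289. ]), 46.7, array([0.5623, 0.0008, 0.164 ]))
(array([278.5, 289. ]), 46.7, array([0.5622, 0.0035, 0.168 ]))
(array([278.5, 289. ]), 46.7, array([0.5621, 0.0061, 0.172 ]))
```

{"method": "jog_arm", "body": {
  "increments": [
    {"dx": 0.047,"dy": 0.055,"dz": 0,"ax": 0,"ay": 0,"az": 0,"gripper": -0.4},
    {"dx": 0.047,"dy": 0.055,"dz": -0.2,"ax": 0,"ay": 0,"az": 0,"gripper": -0.4},
    {"dx": 0.047,"dy": 0.055,"dz": -0.4,"ax": 0,"ay": 0,"az": 0,"gripper": -0.4},
    {"dx": 0.047,"dy": 0.055,"dz": -0.6,"ax": 0,"ay": 0,"az": 0,"gripper": -0.4},
    {"dx": 0.047,"dy": 0.055,"dz": -0.75,"ax": 0,"ay": 0,"az": 0,"gripper": -0.4},
    {"dx": 0.047,"dy": 0.055,"dz": -0.85,"ax": 0,"ay": 0,"az": 0,"gripper": -0.4},
    {"dx": 0.047,"dy": 0.055,"dz": -0.93,"ax": 0,"ay": 0,"az": 0,"gripper": -0.4},
    {"dx": 0.047,"dy": 0.055,"dz": -1,"ax": 0,"ay": 0,"az": 0,"gripper": -0.4},
    {"dx": 0.047,"dy": 0.055,"dz": -1,"ax": 0,"ay": 0,"az": 0,"gripper": -0.4},
    {"dx": 0.047,"dy": 0.055,"dz": -1,"ax": 0,"ay": 0,"az": 0,"gripper": -0.4}
  ]
}}

```text
time: 18.7
eef_pos: [0.5698, 0.0066, 0.0158]
tcp_rot: [0.69, 0.724, -0.001, -0.001]
contact_force: [-8.2, 1.6, 16.1]
opening: 0.449
finger_force: 38.6
```

{"method": "jog_arm", "body": {
  "increments": [
    {"dx": 0,"dy": 0,"dz": 0,"ax": 0,"ay": 0,"az": 0,"gripper": 0},
    {"dx": 0,"dy": 0,"dz": 0,"ax": 0,"ay": 0,"az": 0,"gripper": 0.2},
    {"dx": 0,"dy": 0,"dz": 0,"ax": 0,"ay": 0,"az": 0,"gripper": 0.3},
    {"dx": 0,"dy": 0,"dz": 0,"ax": 0,"ay": 0,"az": 0,"gripper": 0.3},
    {"dx": 0,"dy": 0,"dz": 0.1,"ax": 0,"ay": 0,"az": 0,"gripper": 0.3},
    {"dx": 0,"dy": 0,"dz": 0.3,"ax": 0,"ay": 0,"az": 0,"gripper": 0.3},
    {"dx": 0,"dy": 0,"dz": 0.6,"ax": 0,"ay": 0,"az": 0,"gripper": 0.3},
    {"dx": 0,"dy": 0,"dz": 0.9,"ax": 0,"ay": 0,"az": 0,"gripper": 0.3},
    {"dx": 0,"dy": 0,"dz": 1,"ax": 0,"ay": 0,"az": 0,"gripper": 0.3},
    {"dx": 0,"dy": 0,"dz": 1,"ax": 0,"ay": 0,"az": 0,"gripper": 0.3}
  ]
}}

```text
time: 19.7
eef_pos: [0.5711, 0.0061, 0.1352]
tcp_rot: [0.69, 0.723, 0.002, 0.002]
contact_force: [0.3, -0.6, -0.4]
opening: 0.645
finger_force: 0.0
```

{"method": "jog_arm", "body": {
  "increments": [
    {"dx": 0,"dy": 0,"dz": 0,"ax": 0,"ay": 0,"az": 0.09,"gripper": 0.4},
    {"dx": -0.2,"dy": 0,"dz": 0.2,"ax": 0,"ay": 0,"az": 0.18,"gripper": 0.4},
    {"dx": -0.5,"dy": 0,"dz": 0.5,"ax": 0,"ay": 0,"az": 0.27,"gripper": 0.4},
    {"dx": -0.8,"dy": -0.1,"dz": 0.5,"ax": 0,"ay": 0,"az": 0.36,"gripper": 0.4},
    {"dx": -0.9,"dy": -0.3,"dz": 0.5,"ax": 0,"ay": 0,"az": 0.45,"gripper": 0.4},
    {"dx": -0.9,"dy": -0.5,"dz": 0.5,"ax": 0,"ay": 0,"az": 0.54,"gripper": 0.4},
    {"dx": -0.9,"dy": -0.7,"dz": 0.5,"ax": 0,"ay": 0,"az": 0.63,"gripper": 0.4},
    {"dx": -0.9,"dy": -0.85,"dz": 0.5,"ax": 0,"ay": 0,"az": 0.72,"gripper": 0.4},
    {"dx": -0.9,"dy": -0.87,"dz": 0.5,"ax": 0,"ay": 0,"az": 0.81,"gripper": 0.4},
    {"dx": -0.9,"dy": -0.87,"dz": 0.5,"ax": 0,"ay": 0,"az": 0.9,"gripper": 0.4}
  ]
}}

```text
time: 20.7
eef_pos: [0.4601, -0.0983, 0.1896]
tcp_rot: [0.053, 0.999, 0.001, -0.002]
contact_force: [-0.4, 0.9, -0.1]
opening: 0.698
finger_force: 0.0
```

{"method": "jog_arm", "body": {
  "increments": [
    {"dx": 0,"dy": 0,"dz": 0,"ax": 0,"ay": 0,"az": 0.045,"gripper": 0.5},
    {"dx": 0,"dy": 0,"dz": 0,"ax": 0,"ay": 0,"az": 0.045,"gripper": 0.5},
    {"dx": 0,"dy": 0,"dz": 0,"ax": 0,"ay": 0,"az": 0.045,"gripper": 0.5}
  ]
}}

```text
time: 21.0
eef_pos: [0.4606, -0.0976, 0.1905]
tcp_rot: [0.021, 1.0, 0.001, -0.001]
contact_force: [-0.3, 0.2, 0.8]
opening: 0.749
finger_force: 0.0
```

Run:
```python
from h import *
c,P=look(); cv2.imwrite('pics/w5.png',c['frame']); cupcircles(c,P); print('blue',ball(c,'blue',.0427,(300,0,560,420)))
for k,z in (('yellow',.048),('red',.057),('green',.0427)): print(k,ball(c,k,z,(0,0,560,420)))
```

```text
eef [ 0.4606 -0.0976  0.1905] tx 177.6
cup [694.2 239.5] r 27.2
cup [561.5  49.8] r 17.5
cup [559.6  95.7] r 17.6
cup [496.6   3.8] r 19.5
cup [495.3  49.7] r 19.5
cup [493.9  94.8] r 19.7
blue (array([456.5, 269.5]), 19.5, array([0.5642, 0.0991, 0.0427]))
yellow (array([278.1, 188.1]), 20.1, array([ 0.46  , -0.0975,  0.048 ]))
red (array([279., 228.]), 20.6, array([ 0.4989, -0.0982,  0.057 ]))
green (array([377.5, 273.5]), 17.9, array([0.5645, 0.0092, 0.0427]))
```

View pics/w5.png

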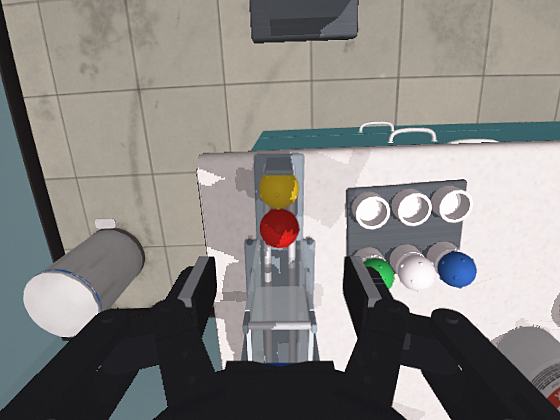

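Green sits in cup_4 next to white and blue. Yellow has rolled to the stop at (278,188), with red behind it at (279,228) and nothing further back.

{"method": "jog_arm", "body": {
  "increments": [
    {"dx": -0.004,"dy": 0,"dz": -0.2,"ax": 0,"ay": 0,"az": 0,"gripper": 0.5},
    {"dx": -0.004,"dy": 0,"dz": -0.4,"ax": 0,"ay": 0,"az": 0,"gripper": 0.5},
    {"dx": -0.004,"dy": 0,"dz": -0.6,"ax": 0,"ay": 0,"az": 0,"gripper": 0.5},
    {"dx": -0.004,"dy": 0,"dz": -0.8,"ax": 0,"ay": 0,"az": 0,"gripper": 0.5},
    {"dx": -0.004,"dy": 0,"dz": -0.9,"ax": 0,"ay": 0,"az": 0,"gripper": 0.5},
    {"dx": -0.004,"dy": 0,"dz": -0.9,"ax": 0,"ay": 0,"az": 0,"gripper": 0.5}
  ]
}}

```text
time: 21.65
eef_pos: [0.4594, -0.0973, 0.0821]
tcp_rot: [0.02, 1.0, 0.001, -0.002]
contact_force: [-0.1, 0.0, 0.6]
opening: 0.754
finger_force: 0.0
```

{"method": "jog_arm", "body": {
  "increments": [
    {"dx": 0,"dy": 0,"dz": -0.15,"ax": 0,"ay": 0,"az": 0,"gripper": 0.5},
    {"dx": 0,"dy": 0,"dz": -0.3,"ax": 0,"ay": 0,"az": 0,"gripper": 0.5},
    {"dx": 0,"dy": 0,"dz": -0.45,"ax": 0,"ay": 0,"az": 0,"gripper": 0.5},
    {"dx": 0,"dy": 0,"dz": -0.55,"ax": 0,"ay": 0,"az": 0,"gripper": 0.5},
    {"dx": 0,"dy": 0,"dz": -0.55,"ax": 0,"ay": 0,"az": 0,"gripper": 0.5},
    {"dx": 0,"dy": 0,"dz": -0.55,"ax": 0,"ay": 0,"az": 0,"gripper": -0.4},
    {"dx": 0,"dy": 0,"dz": -0.55,"ax": 0,"ay": 0,"az": 0,"gripper": -0.4},
    {"dx": 0,"dy": 0,"dz": -0.55,"ax": 0,"ay": 0,"az": 0,"gripper": -0.4},
    {"dx": 0,"dy": 0,"dz": -0.55,"ax": 0,"ay": 0,"az": 0,"gripper": -0.4},
    {"dx": 0,"dy": 0,"dz": -0.55,"ax": 0,"ay": 0,"az": 0,"gripper": -0.4}
  ]
}}

```text
time: 22.65
eef_pos: [0.4619, -0.0984, 0.0194]
tcp_rot: [0.02, 1.0, -0.0, 0.001]
contact_force: [-0.5, 0.7, 6.6]
opening: 0.45
finger_force: 30.1
```

{"method": "jog_arm", "body": {
  "increments": [
    {"dx": 0,"dy": 0,"dz": 0.2,"ax": 0,"ay": 0,"az": 0,"gripper": -0.4},
    {"dx": 0,"dy": 0,"dz": 0.5,"ax": 0,"ay": 0,"az": 0,"gripper": -0.4},
    {"dx": 0,"dy": 0,"dz": 0.8,"ax": 0,"ay": 0,"az": 0,"gripper": -0.4},
    {"dx": 0,"dy": 0,"dz": 1,"ax": 0,"ay": 0,"az": -0.09,"gripper": -0.4},
    {"dx": 0,"dy": 0.2,"dz": 1,"ax": 0,"ay": 0,"az": -0.18,"gripper": -0.4},
    {"dx": 0,"dy": 0.4,"dz": 1,"ax": 0,"ay": 0,"az": -0.27,"gripper": -0.4},
    {"dx": 0.1,"dy": 0.6,"dz": 1,"ax": 0,"ay": 0,"az": -0.36,"gripper": -0.4},
    {"dx": 0.2,"dy": 0.7,"dz": 1,"ax": 0,"ay": 0,"az": -0.45,"gripper": -0.4},
    {"dx": 0.3,"dy": 0.8,"dz": 1,"ax": 0,"ay": 0,"az": -0.54,"gripper": -0.4},
    {"dx": 0.31,"dy": 0.84,"dz": 1,"ax": 0,"ay": 0,"az": -0.63,"gripper": -0.4}
  ]
}}

```text
time: 23.65
eef_pos: [0.4987, 0.0038, 0.1379]
tcp_rot: [0.494, 0.869, 0.0, 0.0]
contact_force: [-0.6, -0.5, -0.1]
opening: 0.452
finger_force: 31.4
```

{"method": "jog_arm", "body": {
  "increments": [
    {"dx": 0,"dy": 0,"dz": 0,"ax": 0,"ay": 0,"az": -0.09,"gripper": -0.4},
    {"dx": 0,"dy": 0,"dz": 0,"ax": 0,"ay": 0,"az": -0.18,"gripper": -0.4},
    {"dx": 0,"dy": 0,"dz": 0,"ax": 0,"ay": 0,"az": -0.27,"gripper": -0.4},
    {"dx": 0,"dy": 0,"dz": 0,"ax": 0,"ay": 0,"az": -0.31,"gripper": -0.4},
    {"dx": 0,"dy": 0,"dz": 0,"ax": 0,"ay": 0,"az": -0.31,"gripper": -0.4},
    {"dx": 0,"dy": 0,"dz": 0,"ax": 0,"ay": 0,"az": -0.31,"gripper": -0.4}
  ]
}}

```text
time: 24.25
eef_pos: [0.4978, 0.0028, 0.1378]
tcp_rot: [0.687, 0.727, -0.0, -0.0]
contact_force: [0.5, -0.4, -0.7]
opening: 0.451
finger_force: 31.4
```

Run:
```python
from h import *
c,P=look(); cv2.imwrite('pics/w6.png',c['frame']); cupcircles(c,P); print('blue',ball(c,'blue',.0427,(0,0,560,200)),'green',ball(c,'green',.0427,(0,0,560,420)))
```

```text
eef [0.4978 0.0028 0.1378] tx 93.2
cup [561.1  15.8] r 14.1
cup [498.2   4.7] r 19.0
cup [496.2  49.7] r 18.8
cup [494.6  95.3] r 18.8
blue (array([373. ,  89.5]), 29.3, array([0.5641, 0.0988, 0.0427])) green (array([361.1, 204. ]), 24.2, array([0.5673, 0.0069, 0.0427]))
```

{"method": "jog_arm", "body": {
  "increments": [
    {"dx": 0.003,"dy": 0.012,"dz": -0.2,"ax": 0,"ay": 0,"az": 0,"gripper": -0.4},
    {"dx": 0.003,"dy": 0.012,"dz": -0.4,"ax": 0,"ay": 0,"az": 0,"gripper": -0.4},
    {"dx": 0.003,"dy": 0.012,"dz": -0.6,"ax": 0,"ay": 0,"az": 0,"gripper": -0.4},
    {"dx": 0.003,"dy": 0.012,"dz": -0.75,"ax": 0,"ay": 0,"az": 0,"gripper": -0.4},
    {"dx": 0.003,"dy": 0.012,"dz": -0.85,"ax": 0,"ay": 0,"az": 0,"gripper": -0.4},
    {"dx": 0.003,"dy": 0.012,"dz": -0.93,"ax": 0,"ay": 0,"az": 0,"gripper": -0.4},
    {"dx": 0.003,"dy": 0.012,"dz": -1,"ax": 0,"ay": 0,"az": 0,"gripper": -0.4},
    {"dx": 0.003,"dy": 0.012,"dz": -1,"ax": 0,"ay": 0,"az": 0,"gripper": -0.4},
    {"dx": 0.003,"dy": 0.012,"dz": -1,"ax": 0,"ay": 0,"az": 0,"gripper": -0.4}
  ]
}}

```text
time: 25.2
eef_pos: [0.499, 0.0042, 0.0186]
tcp_rot: [0.688, 0.726, 0.0, 0.0]
contact_force: [0.4, -0.8, -0.7]
opening: 0.447
finger_force: 31.5
```

No contact yet; a bit lower, then release.

{"method": "jog_arm", "body": {
  "increments": [
    {"dx": -0.005,"dy": 0,"dz": -0.015,"ax": 0,"ay": 0,"az": 0,"gripper": -0.4},
    {"dx": -0.005,"dy": 0,"dz": -0.025,"ax": 0,"ay": 0,"az": 0,"gripper": -0.4},
    {"dx": -0.005,"dy": 0,"dz": -0.025,"ax": 0,"ay": 0,"az": 0,"gripper": -0.4}
  ]
}}

```text
time: 25.5
eef_pos: [0.4987, 0.0039, 0.0165]
tcp_rot: [0.688, 0.726, 0.0, 0.001]
contact_force: [-1.9, -1.8, 4.7]
opening: 0.448
finger_force: 31.9
```

{"method": "jog_arm", "body": {
  "increments": [
    {"dx": 0,"dy": 0,"dz": 0,"ax": 0,"ay": 0,"az": 0,"gripper": 0},
    {"dx": 0,"dy": 0,"dz": 0,"ax": 0,"ay": 0,"az": 0,"gripper": 0.2},
    {"dx": 0,"dy": 0,"dz": 0,"ax": 0,"ay": 0,"az": 0,"gripper": 0.3},
    {"dx": 0,"dy": 0,"dz": 0,"ax": 0,"ay": 0,"az": 0,"gripper": 0.3},
    {"dx": 0,"dy": 0,"dz": 0.1,"ax": 0,"ay": 0,"az": 0,"gripper": 0.3},
    {"dx": 0,"dy": 0,"dz": 0.3,"ax": 0,"ay": 0,"az": 0,"gripper": 0.3},
    {"dx": 0,"dy": 0,"dz": 0.6,"ax": 0,"ay": 0,"az": 0,"gripper": 0.3},
    {"dx": 0,"dy": 0,"dz": 0.9,"ax": 0,"ay": 0,"az": 0,"gripper": 0.3},
    {"dx": 0,"dy": 0,"dz": 1,"ax": 0,"ay": 0,"az": 0,"gripper": 0.3},
    {"dx": 0,"dy": 0,"dz": 1,"ax": 0,"ay": 0,"az": 0,"gripper": 0.3}
  ]
}}

```text
time: 26.5
eef_pos: [0.4996, 0.004, 0.138]
tcp_rot: [0.688, 0.726, 0.002, 0.002]
contact_force: [-0.6, -0.5, 0.2]
opening: 0.651
finger_force: 0.0
```

{"method": "jog_arm", "body": {
  "increments": [
    {"dx": 0,"dy": 0,"dz": 0.1,"ax": 0,"ay": 0,"az": 0.09,"gripper": 0.4},
    {"dx": -0.1,"dy": 0,"dz": 0.3,"ax": 0,"ay": 0,"az": 0.18,"gripper": 0.4},
    {"dx": -0.2,"dy": -0.1,"dz": 0.5,"ax": 0,"ay": 0,"az": 0.27,"gripper": 0.4},
    {"dx": -0.3,"dy": -0.2,"dz": 0.5,"ax": 0,"ay": 0,"az": 0.36,"gripper": 0.4},
    {"dx": -0.32,"dy": -0.4,"dz": 0.5,"ax": 0,"ay": 0,"az": 0.45,"gripper": 0.4},
    {"dx": -0.32,"dy": -0.6,"dz": 0.5,"ax": 0,"ay": 0,"az": 0.54,"gripper": 0.4},
    {"dx": -0.32,"dy": -0.7,"dz": 0.5,"ax": 0,"ay": 0,"az": 0.63,"gripper": 0.4},
    {"dx": -0.32,"dy": -0.8,"dz": 0.5,"ax": 0,"ay": 0,"az": 0.72,"gripper": 0.4},
    {"dx": -0.32,"dy": -0.85,"dz": 0.5,"ax": 0,"ay": 0,"az": 0.81,"gripper": 0.4},
    {"dx": -0.32,"dy": -0.85,"dz": 0.5,"ax": 0,"ay": 0,"az": 0.9,"gripper": 0.4}
  ]
}}

```text
time: 27.5
eef_pos: [0.4583, -0.0981, 0.1926]
tcp_rot: [0.049, 0.999, 0.001, -0.002]
contact_force: [-0.2, -0.0, -1.3]
opening: 0.7
finger_force: 0.0
```

{"method": "jog_arm", "body": {
  "increments": [
    {"dx": 0,"dy": 0,"dz": 0,"ax": 0,"ay": 0,"az": 0.04,"gripper": 0.5},
    {"dx": 0,"dy": 0,"dz": 0,"ax": 0,"ay": 0,"az": 0.04,"gripper": 0.5},
    {"dx": 0,"dy": 0,"dz": 0,"ax": 0,"ay": 0,"az": 0.04,"gripper": 0.5}
  ]
}}

```text
time: 27.8
eef_pos: [0.4587, -0.0974, 0.1935]
tcp_rot: [0.021, 1.0, 0.001, -0.001]
contact_force: [-0.1, 0.8, 0.4]
opening: 0.751
finger_force: 0.0
```

Run:
```python
from h import *
c,P=look(); cv2.imwrite('pics/w7.png',c['frame']); cupcircles(c,P)
for k,z,b in (('red',.048,(200,100,330,300)),('green',.0427,(0,0,560,420)),('yellow',.0427,(320,0,560,420)),('blue',.0427,(300,0,560,420))): print(k,ball(c,k,z,b))
```

```text
eef [ 0.4587 -0.0974  0.1935] tx 177.6
cup [694.2 239.9] r 27.6
cup [561.9  49.7] r 17.6
cup [560.7  96.2] r 18.2
cup [490.2  -2.3] r 15.6
cup [495.2  49.5] r 19.5
cup [493.7  95.4] r 19.4
red (array([278. , 189.5]), 19.8, array([ 0.4603, -0.0974,  0.048 ]))
green (array([377., 273.]), 17.8, array([0.5638, 0.0099, 0.0427]))
yellow (array([375.8, 218.2]), 19.4, array([0.4976, 0.0046, 0.0427]))
blue (array([454.6, 269.5]), 19.2, array([0.5641, 0.0991, 0.0427]))
```

View pics/w7.png

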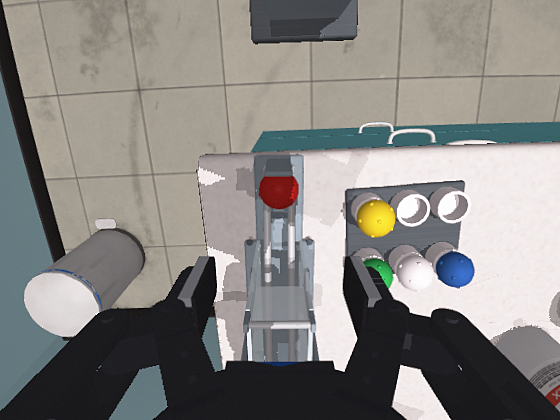

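Yellow sits in cup_1. Red is at the stop at (278,189), and the track behind it is empty. Now red goes to cup_2.

{"method": "jog_arm", "body": {
  "increments": [
    {"dx": 0.013,"dy": 0,"dz": -0.2,"ax": 0,"ay": 0,"az": 0,"gripper": 0.5},
    {"dx": 0.013,"dy": 0,"dz": -0.4,"ax": 0,"ay": 0,"az": 0,"gripper": 0.5},
    {"dx": 0.013,"dy": 0,"dz": -0.6,"ax": 0,"ay": 0,"az": 0,"gripper": 0.5},
    {"dx": 0.013,"dy": 0,"dz": -0.8,"ax": 0,"ay": 0,"az": 0,"gripper": 0.5},
    {"dx": 0.013,"dy": 0,"dz": -0.9,"ax": 0,"ay": 0,"az": 0,"gripper": 0.5},
    {"dx": 0.013,"dy": 0,"dz": -0.9,"ax": 0,"ay": 0,"az": 0,"gripper": 0.5}
  ]
}}

```text
time: 28.45
eef_pos: [0.4595, -0.097, 0.0851]
tcp_rot: [0.02, 1.0, 0.001, -0.002]
contact_force: [0.0, 0.7, 0.1]
opening: 0.753
finger_force: 0.0
```

{"method": "jog_arm", "body": {
  "increments": [
    {"dx": 0,"dy": 0,"dz": -0.15,"ax": 0,"ay": 0,"az": 0,"gripper": 0.5},
    {"dx": 0,"dy": 0,"dz": -0.3,"ax": 0,"ay": 0,"az": 0,"gripper": 0.5},
    {"dx": 0,"dy": 0,"dz": -0.45,"ax": 0,"ay": 0,"az": 0,"gripper": 0.5},
    {"dx": 0,"dy": 0,"dz": -0.575,"ax": 0,"ay": 0,"az": 0,"gripper": 0.5},
    {"dx": 0,"dy": 0,"dz": -0.575,"ax": 0,"ay": 0,"az": 0,"gripper": 0.5},
    {"dx": 0,"dy": 0,"dz": -0.575,"ax": 0,"ay": 0,"az": 0,"gripper": -0.4},
    {"dx": 0,"dy": 0,"dz": -0.575,"ax": 0,"ay": 0,"az": 0,"gripper": -0.4},
    {"dx": 0,"dy": 0,"dz": -0.575,"ax": 0,"ay": 0,"az": 0,"gripper": -0.4},
    {"dx": 0,"dy": 0,"dz": -0.575,"ax": 0,"ay": 0,"az": 0,"gripper": -0.4},
    {"dx": 0,"dy": 0,"dz": -0.575,"ax": 0,"ay": 0,"az": 0,"gripper": -0.4}
  ]
}}

```text
time: 29.45
eef_pos: [0.4623, -0.0983, 0.0197]
tcp_rot: [0.02, 1.0, -0.001, 0.001]
contact_force: [-0.7, -0.3, 6.3]
opening: 0.448
finger_force: 30.1
```

{"method": "jog_arm", "body": {
  "increments": [
    {"dx": 0,"dy": 0,"dz": 0.2,"ax": 0,"ay": 0,"az": 0,"gripper": -0.4},
    {"dx": 0,"dy": 0,"dz": 0.5,"ax": 0,"ay": 0,"az": 0,"gripper": -0.4},
    {"dx": 0,"dy": 0,"dz": 0.8,"ax": 0,"ay": 0,"az": 0,"gripper": -0.4},
    {"dx": 0,"dy": 0,"dz": 1,"ax": 0,"ay": 0,"az": -0.09,"gripper": -0.4},
    {"dx": 0,"dy": 0.2,"dz": 1,"ax": 0,"ay": 0,"az": -0.18,"gripper": -0.4},
    {"dx": 0,"dy": 0.4,"dz": 1,"ax": 0,"ay": 0,"az": -0.27,"gripper": -0.4},
    {"dx": 0.1,"dy": 0.6,"dz": 1,"ax": 0,"ay": 0,"az": -0.36,"gripper": -0.4},
    {"dx": 0.2,"dy": 0.8,"dz": 1,"ax": 0,"ay": 0,"az": -0.45,"gripper": -0.4},
    {"dx": 0.3,"dy": 1,"dz": 1,"ax": 0,"ay": 0,"az": -0.54,"gripper": -0.4},
    {"dx": 0.3,"dy": 1,"dz": 1,"ax": 0,"ay": 0,"az": -0.63,"gripper": -0.4}
  ]
}}

```text
time: 30.45
eef_pos: [0.4977, 0.0245, 0.1382]
tcp_rot: [0.494, 0.87, 0.0, 0.0]
contact_force: [-1.1, -1.4, -0.3]
opening: 0.453
finger_force: 31.4
```

{"method": "jog_arm", "body": {
  "increments": [
    {"dx": 0,"dy": 0.1,"dz": 0,"ax": 0,"ay": 0,"az": -0.09,"gripper": -0.4},
    {"dx": 0,"dy": 0.22,"dz": 0,"ax": 0,"ay": 0,"az": -0.18,"gripper": -0.4},
    {"dx": 0,"dy": 0.22,"dz": 0,"ax": 0,"ay": 0,"az": -0.27,"gripper": -0.4},
    {"dx": 0,"dy": 0.22,"dz": 0,"ax": 0,"ay": 0,"az": -0.31,"gripper": -0.4},
    {"dx": 0,"dy": 0.22,"dz": 0,"ax": 0,"ay": 0,"az": -0.31,"gripper": -0.4},
    {"dx": 0,"dy": 0.22,"dz": 0,"ax": 0,"ay": 0,"az": -0.31,"gripper": -0.4}
  ]
}}

```text
time: 31.05
eef_pos: [0.4968, 0.0487, 0.138]
tcp_rot: [0.687, 0.727, -0.0, -0.0]
contact_force: [0.2, -0.5, 0.2]
opening: 0.447
finger_force: 31.4
```

Run:
```python
from h import *
c,P=look(); cv2.imwrite('pics/w8.png',c['frame']); cupcircles(c,P); print('blue',ball(c,'blue',.0427,(0,0,560,200)),'yellow',ball(c,'yellow',.0427,(0,0,560,420)))
```

```text
eef [0.4968 0.0487 0.138 ] tx 93.2
cup [562.5  14.5] r 15.9
cup [498.   13.6] r 16.2
cup [558.3  62. ] r 13.7
cup [496.2  50.5] r 19.0
cup [494.4  95.5] r 18.8
cup [695.5 216.7] r 7.6
blue (array([366. , 149.5]), 26.8, array([0.5641, 0.0989, 0.0427])) yellow (array([276.5, 242.5]), 20.6, array([0.4963, 0.0129, 0.0427]))
```

{"method": "jog_arm", "body": {
  "increments": [
    {"dx": -0.005,"dy": 0.013,"dz": -0.2,"ax": 0,"ay": 0,"az": 0,"gripper": -0.4},
    {"dx": -0.005,"dy": 0.013,"dz": -0.4,"ax": 0,"ay": 0,"az": 0,"gripper": -0.4},
    {"dx": -0.005,"dy": 0.013,"dz": -0.6,"ax": 0,"ay": 0,"az": 0,"gripper": -0.4},
    {"dx": -0.005,"dy": 0.013,"dz": -0.75,"ax": 0,"ay": 0,"az": 0,"gripper": -0.4},
    {"dx": -0.005,"dy": 0.013,"dz": -0.85,"ax": 0,"ay": 0,"az": 0,"gripper": -0.4},
    {"dx": -0.005,"dy": 0.013,"dz": -0.93,"ax": 0,"ay": 0,"az": 0,"gripper": -0.4},
    {"dx": -0.005,"dy": 0.013,"dz": -0.98,"ax": 0,"ay": 0,"az": 0,"gripper": -0.4},
    {"dx": -0.005,"dy": 0.013,"dz": -1,"ax": 0,"ay": 0,"az": 0,"gripper": -0.4},
    {"dx": -0.005,"dy": 0.013,"dz": -1,"ax": 0,"ay": 0,"az": 0,"gripper": -0.4}
  ]
}}

```text
time: 32.0
eef_pos: [0.4968, 0.0502, 0.0185]
tcp_rot: [0.688, 0.726, 0.0, 0.0]
contact_force: [-0.1, -0.3, 0.0]
opening: 0.449
finger_force: 31.4
```

{"method": "jog_arm", "body": {
  "increments": [
    {"dx": -0.005,"dy": 0,"dz": -0.015,"ax": 0,"ay": 0,"az": 0,"gripper": -0.4},
    {"dx": -0.005,"dy": 0,"dz": -0.02,"ax": 0,"ay": 0,"az": 0,"gripper": -0.4},
    {"dx": -0.005,"dy": 0,"dz": -0.02,"ax": 0,"ay": 0,"az": 0,"gripper": -0.4}
  ]
}}

```text
time: 32.3
eef_pos: [0.497, 0.0499, 0.0172]
tcp_rot: [0.688, 0.726, 0.001, 0.001]
contact_force: [-1.3, -1.5, 4.9]
opening: 0.447
finger_force: 31.8
```

{"method": "jog_arm", "body": {
  "increments": [
    {"dx": 0,"dy": 0,"dz": 0,"ax": 0,"ay": 0,"az": 0,"gripper": 0},
    {"dx": 0,"dy": 0,"dz": 0,"ax": 0,"ay": 0,"az": 0,"gripper": 0.2},
    {"dx": 0,"dy": 0,"dz": 0,"ax": 0,"ay": 0,"az": 0,"gripper": 0.3},
    {"dx": 0,"dy": 0,"dz": 0,"ax": 0,"ay": 0,"az": 0,"gripper": 0.3},
    {"dx": 0,"dy": 0,"dz": 0.1,"ax": 0,"ay": 0,"az": 0,"gripper": 0.3},
    {"dx": 0,"dy": 0,"dz": 0.3,"ax": 0,"ay": 0,"az": 0,"gripper": 0.3},
    {"dx": 0,"dy": 0,"dz": 0.6,"ax": 0,"ay": 0,"az": 0,"gripper": 0.3},
    {"dx": 0,"dy": 0,"dz": 0.9,"ax": 0,"ay": 0,"az": 0,"gripper": 0.3},
    {"dx": 0,"dy": 0,"dz": 1,"ax": 0,"ay": 0,"az": 0,"gripper": 0.3},
    {"dx": 0,"dy": 0,"dz": 1,"ax": 0,"ay": 0,"az": 0,"gripper": 0.3}
  ]
}}

```text
time: 33.3
eef_pos: [0.4976, 0.0501, 0.1386]
tcp_rot: [0.688, 0.726, 0.002, 0.002]
contact_force: [-0.5, -0.6, -0.8]
opening: 0.65
finger_force: 0.0
```

{"method": "jog_arm", "body": {
  "increments": [
    {"dx": 0,"dy": 0,"dz": 0.4,"ax": 0,"ay": 0,"az": 0,"gripper": 1},
    {"dx": -0.1,"dy": 0,"dz": 0.8,"ax": 0,"ay": 0,"az": -0.06,"gripper": 1},
    {"dx": -0.2,"dy": -0.2,"dz": 1,"ax": 0,"ay": 0,"az": -0.06,"gripper": 1},
    {"dx": -0.2,"dy": -0.5,"dz": 1,"ax": 0,"ay": 0,"az": -0.06,"gripper": 1},
    {"dx": -0.2,"dy": -0.8,"dz": 1,"ax": 0,"ay": 0,"az": -0.06,"gripper": 1},
    {"dx": -0.2,"dy": -1,"dz": 1,"ax": 0,"ay": 0,"az": -0.06,"gripper": 1}
  ]
}}

```text
time: 33.9
eef_pos: [0.4708, -0.0713, 0.2537]
tcp_rot: [0.721, 0.693, -0.001, -0.001]
contact_force: [-0.5, -0.0, 0.5]
opening: 1.0
finger_force: 0.0
```

{"method": "jog_arm", "body": {
  "increments": [
    {"dx": 0,"dy": -0.3,"dz": 0.2,"ax": 0,"ay": 0,"az": 0,"gripper": 1},
    {"dx": 0,"dy": -0.6,"dz": 0.4,"ax": 0,"ay": 0,"az": 0,"gripper": 1},
    {"dx": 0,"dy": -0.9,"dz": 0.55,"ax": 0,"ay": 0,"az": 0,"gripper": 1},
    {"dx": 0.1,"dy": -1,"dz": 0.55,"ax": 0,"ay": 0,"az": 0,"gripper": 1},
    {"dx": 0.4,"dy": -1,"dz": 0.55,"ax": 0,"ay": 0,"az": 0,"gripper": 1},
    {"dx": 0.7,"dy": -1,"dz": 0.55,"ax": 0,"ay": 0,"az": 0,"gripper": 1},
    {"dx": 1,"dy": -1,"dz": 0.55,"ax": 0,"ay": 0,"az": 0,"gripper": 1},
    {"dx": 1,"dy": -1,"dz": 0.55,"ax": 0,"ay": 0,"az": 0,"gripper": 1}
  ]
}}

```text
time: 34.7
eef_pos: [0.5937, -0.1894, 0.3166]
tcp_rot: [0.721, 0.693, -0.001, -0.003]
contact_force: [0.0, -0.5, -0.2]
opening: 0.999
finger_force: 0.0
```

Run:
```python
from h import *
c,P=look(); w=c['frame']; t=cam('top')['frame'][125:262,270:425]
cv2.imwrite('pics/m2.png',np.hstack([cv2.resize(w,(440,330)),cv2.resize(t,(360,330))]))
```

```text
eef [ 0.5937 -0.1894  0.3166] tx 87.8
```

View pics/m2.png

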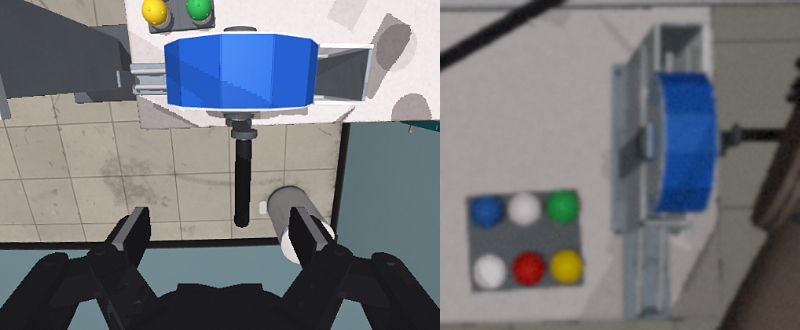

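Red is in cup_2, so all five balls are in cups, the drum is empty and the crank is at the top. Now I'll grip the crank again.

{"method": "jog_arm", "body": {
  "increments": [
    {"dx": 0.15,"dy": -0.12,"dz": 0,"ax": 0,"ay": 0,"az": 0,"gripper": 1},
    {"dx": 0.15,"dy": -0.12,"dz": -0.1,"ax": 0,"ay": 0,"az": 0,"gripper": 1},
    {"dx": 0.15,"dy": -0.12,"dz": -0.2,"ax": 0,"ay": 0,"az": 0,"gripper": 1},
    {"dx": 0.15,"dy": -0.12,"dz": -0.2,"ax": 0,"ay": 0,"az": 0,"gripper": 1},
    {"dx": 0.15,"dy": -0.12,"dz": -0.2,"ax": 0,"ay": 0,"az": 0,"gripper": 1}
  ]
}}

```text
time: 35.3
eef_pos: [0.6088, -0.2036, 0.2968]
tcp_rot: [0.721, 0.693, -0.0, -0.001]
contact_force: [-1.4, 0.2, 1.4]
opening: 1.002
finger_force: 0.0
```

{"method": "jog_arm", "body": {
  "increments": [
    {"dx": 0.035,"dy": 0,"dz": -0.15,"ax": 0,"ay": 0,"az": 0,"gripper": 1},
    {"dx": 0.035,"dy": 0,"dz": -0.3,"ax": 0,"ay": 0,"az": 0,"gripper": 1},
    {"dx": 0.035,"dy": 0,"dz": -0.4,"ax": 0,"ay": 0,"az": 0,"gripper": 1},
    {"dx": 0.035,"dy": 0,"dz": -0.49,"ax": 0,"ay": 0,"az": 0,"gripper": 1},
    {"dx": 0.035,"dy": 0,"dz": -0.49,"ax": 0,"ay": 0,"az": 0,"gripper": 1}
  ]
}}

```text
time: 35.8
eef_pos: [0.6131, -0.2037, 0.2364]
tcp_rot: [0.721, 0.693, -0.001, -0.002]
contact_force: [-1.0, 0.2, 0.5]
opening: 1.002
finger_force: 0.0
```

{"method": "jog_arm", "body": {
  "increments": [
    {"dx": 0,"dy": 0,"dz": 0,"ax": 0,"ay": 0,"az": 0,"gripper": -1},
    {"dx": 0,"dy": 0,"dz": 0,"ax": 0,"ay": 0,"az": 0,"gripper": -1},
    {"dx": 0,"dy": 0,"dz": 0,"ax": 0,"ay": 0,"az": 0,"gripper": -1},
    {"dx": 0,"dy": 0,"dz": 0,"ax": 0,"ay": 0,"az": 0,"gripper": -1},
    {"dx": 0,"dy": 0,"dz": 0,"ax": 0,"ay": 0,"az": 0,"gripper": -1},
    {"dx": 0,"dy": 0,"dz": 0,"ax": 0,"ay": 0,"az": 0,"gripper": -1},
    {"dx": 0,"dy": 0,"dz": 0,"ax": 0,"ay": 0,"az": 0,"gripper": -1},
    {"dx": 0,"dy": 0,"dz": 0,"ax": 0,"ay": 0,"az": 0,"gripper": -1}
  ],
  "force": 40
}}

```text
time: 36.6
eef_pos: [0.6141, -0.2043, 0.2395]
tcp_rot: [0.721, 0.693, 0.0, 0.0]
contact_force: [-0.3, 1.0, 2.3]
opening: 0.146
finger_force: 39.0
```

{"method": "jog_arm", "body": {
  "increments": [
    {"dx": -0.044,"dy": 0.002,"dz": -0.002,"ax": 0,"ay": 0,"az": 0,"gripper": -1},
    {"dx": -0.087,"dy": 0.003,"dz": -0.008,"ax": 0,"ay": 0,"az": 0,"gripper": -1},
    {"dx": -0.129,"dy": 0.005,"dz": -0.017,"ax": 0,"ay": 0,"az": 0,"gripper": -1},
    {"dx": -0.171,"dy": 0.007,"dz": -0.03,"ax": 0,"ay": 0,"az": 0,"gripper": -1},
    {"dx": -0.211,"dy": 0.008,"dz": -0.047,"ax": 0,"ay": 0,"az": 0,"gripper": -1},
    {"dx": -0.25,"dy": 0.01,"dz": -0.067,"ax": 0,"ay": 0,"az": 0,"gripper": -1},
    {"dx": -0.25,"dy": 0.01,"dz": -0.067,"ax": 0,"ay": 0,"az": 0,"gripper": -1}
  ]
}}

```text
time: 37.3
eef_pos: [0.5823, -0.2032, 0.231]
tcp_rot: [0.721, 0.693, -0.001, -0.001]
contact_force: [-3.4, -0.8, 3.9]
opening: 0.147
finger_force: 39.4
```

{"method": "jog_arm", "body": {
  "increments": [
    {"dx": -0.037,"dy": 0.001,"dz": -0.023,"ax": 0,"ay": 0,"az": 0,"gripper": -1},
    {"dx": -0.071,"dy": 0.003,"dz": -0.05,"ax": 0,"ay": 0,"az": 0,"gripper": -1},
    {"dx": -0.104,"dy": 0.004,"dz": -0.079,"ax": 0,"ay": 0,"az": 0,"gripper": -1},
    {"dx": -0.133,"dy": 0.005,"dz": -0.112,"ax": 0,"ay": 0,"az": 0,"gripper": -1},
    {"dx": -0.16,"dy": 0.006,"dz": -0.146,"ax": 0,"ay": 0,"az": 0,"gripper": -1},
    {"dx": -0.183,"dy": 0.007,"dz": -0.183,"ax": 0,"ay": 0,"az": 0,"gripper": -1},
    {"dx": -0.183,"dy": 0.007,"dz": -0.183,"ax": 0,"ay": 0,"az": 0,"gripper": -1}
  ]
}}

```text
time: 38.0
eef_pos: [0.5597, -0.2025, 0.2072]
tcp_rot: [0.721, 0.693, -0.002, -0.002]
contact_force: [-5.8, -2.8, 1.6]
opening: 0.15
finger_force: 39.3
```

{"method": "jog_arm", "body": {
  "increments": [
    {"dx": -0.02,"dy": 0.001,"dz": -0.039,"ax": 0,"ay": 0,"az": 0,"gripper": -1},
    {"dx": -0.037,"dy": 0.001,"dz": -0.079,"ax": 0,"ay": 0,"az": 0,"gripper": -1},
    {"dx": -0.05,"dy": 0.002,"dz": -0.121,"ax": 0,"ay": 0,"az": 0,"gripper": -1},
    {"dx": -0.059,"dy": 0.002,"dz": -0.163,"ax": 0,"ay": 0,"az": 0,"gripper": -1},
    {"dx": -0.065,"dy": 0.003,"dz": -0.206,"ax": 0,"ay": 0,"az": 0,"gripper": -1},
    {"dx": -0.067,"dy": 0.003,"dz": -0.25,"ax": 0,"ay": 0,"az": 0,"gripper": -1},
    {"dx": -0.067,"dy": 0.003,"dz": -0.25,"ax": 0,"ay": 0,"az": 0,"gripper": -1}
  ]
}}

```text
time: 38.7
eef_pos: [0.553, -0.2022, 0.1767]
tcp_rot: [0.721, 0.693, -0.001, -0.001]
contact_force: [-2.1, -4.4, -1.7]
opening: 0.154
finger_force: 38.9
```

{"method": "jog_arm", "body": {
  "increments": [
    {"dx": 0.002,"dy": 0,"dz": -0.044,"ax": 0,"ay": 0,"az": 0,"gripper": -1},
    {"dx": 0.008,"dy": 0,"dz": -0.087,"ax": 0,"ay": 0,"az": 0,"gripper": -1},
    {"dx": 0.017,"dy": -0.001,"dz": -0.129,"ax": 0,"ay": 0,"az": 0,"gripper": -1},
    {"dx": 0.03,"dy": -0.001,"dz": -0.171,"ax": 0,"ay": 0,"az": 0,"gripper": -1},
    {"dx": 0.047,"dy": -0.002,"dz": -0.211,"ax": 0,"ay": 0,"az": 0,"gripper": -1},
    {"dx": 0.067,"dy": -0.003,"dz": -0.25,"ax": 0,"ay": 0,"az": 0,"gripper": -1},
    {"dx": 0.067,"dy": -0.003,"dz": -0.25,"ax": 0,"ay": 0,"az": 0,"gripper": -1}
  ]
}}

```text
time: 39.4
eef_pos: [0.5622, -0.2025, 0.1477]
tcp_rot: [0.721, 0.693, -0.0, 0.0]
contact_force: [-0.2, -4.5, -3.2]
opening: 0.148
finger_force: 39.0
```

{"method": "jog_arm", "body": {
  "increments": [
    {"dx": 0.023,"dy": -0.001,"dz": -0.037,"ax": 0,"ay": 0,"az": 0,"gripper": -1},
    {"dx": 0.05,"dy": -0.002,"dz": -0.071,"ax": 0,"ay": 0,"az": 0,"gripper": -1},
    {"dx": 0.079,"dy": -0.003,"dz": -0.104,"ax": 0,"ay": 0,"az": 0,"gripper": -1},
    {"dx": 0.112,"dy": -0.004,"dz": -0.133,"ax": 0,"ay": 0,"az": 0,"gripper": -1},
    {"dx": 0.146,"dy": -0.006,"dz": -0.16,"ax": 0,"ay": 0,"az": 0,"gripper": -1},
    {"dx": 0.183,"dy": -0.007,"dz": -0.183,"ax": 0,"ay": 0,"az": 0,"gripper": -1},
    {"dx": 0.183,"dy": -0.007,"dz": -0.183,"ax": 0,"ay": 0,"az": 0,"gripper": -1}
  ]
}}

```text
time: 40.1
eef_pos: [0.5849, -0.2032, 0.1266]
tcp_rot: [0.721, 0.693, 0.0, 0.001]
contact_force: [1.2, -5.4, -2.3]
opening: 0.153
finger_force: 39.1
```

{"method": "jog_arm", "body": {
  "increments": [
    {"dx": 0.039,"dy": -0.002,"dz": -0.02,"ax": 0,"ay": 0,"az": 0,"gripper": -1},
    {"dx": 0.079,"dy": -0.003,"dz": -0.037,"ax": 0,"ay": 0,"az": 0,"gripper": -1},
    {"dx": 0.121,"dy": -0.005,"dz": -0.05,"ax": 0,"ay": 0,"az": 0,"gripper": -1},
    {"dx": 0.163,"dy": -0.006,"dz": -0.059,"ax": 0,"ay": 0,"az": 0,"gripper": -1},
    {"dx": 0.206,"dy": -0.008,"dz": -0.065,"ax": 0,"ay": 0,"az": 0,"gripper": -1},
    {"dx": 0.25,"dy": -0.01,"dz": -0.067,"ax": 0,"ay": 0,"az": 0,"gripper": -1},
    {"dx": 0.25,"dy": -0.01,"dz": -0.067,"ax": 0,"ay": 0,"az": 0,"gripper": -1},
    {"dx": 0.25,"dy": -0.01,"dz": -0.067,"ax": 0,"ay": 0,"az": 0,"gripper": -1}
  ]
}}

```text
time: 40.9
eef_pos: [0.6154, -0.2043, 0.1196]
tcp_rot: [0.721, 0.693, 0.001, 0.001]
contact_force: [1.4, -3.6, 2.3]
opening: 0.149
finger_force: 39.5
```

{"method": "jog_arm", "body": {
  "increments": [
    {"dx": -0.015,"dy": 0,"dz": 0,"ax": 0,"ay": 0,"az": 0,"gripper": -1},
    {"dx": -0.015,"dy": 0,"dz": 0,"ax": 0,"ay": 0,"az": 0,"gripper": -1},
    {"dx": -0.015,"dy": 0,"dz": 0,"ax": 0,"ay": 0,"az": 0,"gripper": -1},
    {"dx": -0.015,"dy": 0,"dz": 0,"ax": 0,"ay": 0,"az": 0,"gripper": 1},
    {"dx": -0.015,"dy": 0,"dz": 0,"ax": 0,"ay": 0,"az": 0,"gripper": 1},
    {"dx": -0.015,"dy": 0,"dz": 0,"ax": 0,"ay": 0,"az": 0,"gripper": 1},
    {"dx": -0.015,"dy": 0,"dz": 0,"ax": 0,"ay": 0,"az": 0,"gripper": 1},
    {"dx": -0.015,"dy": 0,"dz": 0.1,"ax": 0,"ay": 0,"az": 0,"gripper": 1},
    {"dx": -0.015,"dy": 0,"dz": 0.3,"ax": 0,"ay": 0,"az": 0,"gripper": 1},
    {"dx": -0.015,"dy": 0,"dz": 0.5,"ax": 0,"ay": 0,"az": 0,"gripper": 1}
  ]
}}

```text
time: 41.9
eef_pos: [0.612, -0.2039, 0.1799]
tcp_rot: [0.721, 0.693, -0.0, -0.001]
contact_force: [0.4, -0.2, -0.1]
opening: 1.002
finger_force: 0.0
```

{"method": "jog_arm", "body": {
  "increments": [
    {"dx": 0,"dy": 0,"dz": 0.4,"ax": 0,"ay": 0,"az": 0,"gripper": 1},
    {"dx": 0,"dy": -0.2,"dz": 0.8,"ax": 0,"ay": 0,"az": 0,"gripper": 1},
    {"dx": 0,"dy": -0.5,"dz": 1,"ax": 0,"ay": 0,"az": 0,"gripper": 1},
    {"dx": 0,"dy": -0.6,"dz": 1,"ax": 0,"ay": 0,"az": 0,"gripper": 1},
    {"dx": 0,"dy": -0.6,"dz": 1,"ax": 0,"ay": 0,"az": 0,"gripper": 1},
    {"dx": 0,"dy": -0.6,"dz": 1,"ax": 0,"ay": 0,"az": 0,"gripper": 1}
  ]
}}

```text
time: 42.5
eef_pos: [0.6114, -0.2752, 0.2968]
tcp_rot: [0.721, 0.693, -0.0, -0.002]
contact_force: [-0.0, 0.6, -0.1]
opening: 1.001
finger_force: 0.0
```

Run:
```python
from h import *
c,P=look()
for v in range(40,240,25):
    r=P[v]; m=(abs(r[:,2]-.158)<.008)&(r[:,1]<-.15)&(abs(r[:,0]-.613)<.04)
    if m.any(): print(v,r[m].mean(0).round(4))
w=c['frame']; t=cam('top')['frame'][125:262,270:425]
cv2.imwrite('pics/m3.png',np.hstack([cv2.resize(w,(440,330)),cv2.resize(t,(360,330))]))
```

```text
eef [ 0.6114 -0.2752  0.2968] tx 87.7
65 [ 0.614  -0.161   0.1592]
90 [ 0.6136 -0.1817  0.1594]
115 [ 0.6127 -0.2033  0.1591]
140 [ 0.6117 -0.2258  0.1595]
```

View pics/m3.png

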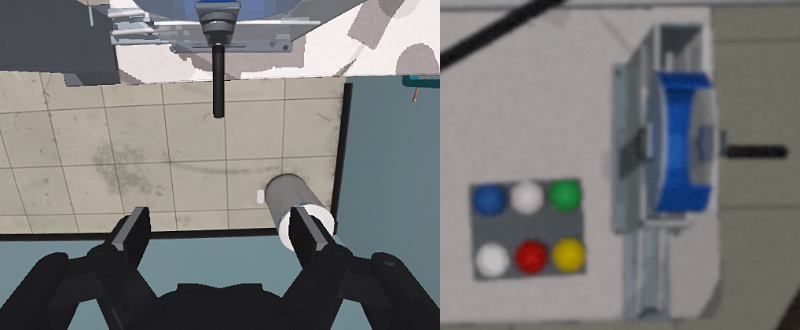

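The port is up again with the sleeve back at its starting position. All five balls are in cups: the carrier was nudged slightly but stands flat, and the gripper is clear. Handing in.

```bash
python3 -c "
from h import *
print(job.sign_off())"
```

```text
the job is handed in; nothing more can be done
None
```

I handed in the job: red, yellow and green came out of the drum and now sit in cups 2, 1 and 4 (blue and white were already in place; orange was not there), the carrier stands flat though it shifted slightly late in the run, and the drum's port faces up again; I saw no contact with the cartons or tub but did not re-check them with a final picture.

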